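# Find the heavy side of a rotary-speaker drum and hold it down

## Robot

A 6-joint arm with a two-finger parallel gripper is mounted at the origin on a cart in front of the work surface, level with it; the furniture and walls round the work are solid. World frame = base frame: x ahead of the robot, y to its left, z up, the work surface at z = 0. Lengths are in m, angles in degrees, forces in N, time in s.
With the tool pointing down it reaches from about 0.375 to 0.9 m from the base axis. Payload 3.1 kg.
Tool frame: the origin (TCP) lies on the centre line of the jaws, within the pads' length; the fingertips stand 8 mm ahead of it and the grasp point (between the pads) lies 11 mm behind it; z points along the fingers, y is the line along which they close (so a half turn about z gives the same grasp; the last joint's range is limited). The gripper opens to 87 mm and grips with 3 to 60 N. Pads are 19 mm wide; open, the fingers measure 117 mm over their backs; the gripper's body (75 mm by 190 mm) begins 51 mm behind the grasp point.
Start: joints at [-77.664, 30.224, 82.088, -0, 67.689, -10.227], TCP at [0.24, -0.577, 0.199] pointing down, gripper open.
Joint ranges: [-176.69, 176.69], [-43.24, 126.21], [12.49, 139.97], [-82, 262], [0, 151.66], [-163.58, 163.58]. Speed limits (degrees/s): [159.86, 159.86, 180, 180, 180, 180].

## Interface

Orientations are given as a 3x3 rotation matrix whose columns are the frame's x, y, z axes.
In Python, from rig import * gives the robot as it stands.
- The arm moves only by the tool step_arm, never from a script. Its argument "targets" is a list of rows, each a list of 5 numbers: the opening, from -1 (shut) to 1 (fully open), then the shift along the world's x, y, z normalised to -1 to 1, where 1 is 0.25 m, then the turn about the world's z normalised to -1 to 1, where 1 is 180 degrees. In form: [[fingers, x, y, z, turn], ...]. A call has 1 to 20 rows; each row is the pose to reach, as a shift and turn from the pose commanded when the call began, turning the shorter way round; what a row does not reach only later rows make up. A row lasts 1/10 s, in which the tool goes at most 50 mm and 8.59 degrees, less where a joint would pass 70% of its speed; a pose out of reach is approached as far as the arm can. A call with a number of a shift or a turn outside -1 to 1 is refused whole. A call with a gripper value outside its range is refused whole. The fingers move at their own pace and stop on an object; the grip force is fixed at half the most. Time passes only in rows, so rows that repeat a pose let the fingers close. It gives the time, the measured TCP pose, the force, the opening and the grip force at its end, in the units of the state.
- read_state(): the state, without advancing time (a new reading comes with each control period).
- capture(name): name is "side" or "top" or "wrist"; returns a dict with "color" (400x640x3 uint8, red, green, blue), "mtx" (3x3 intrinsics, pixels), "k1" (the pictures are not rectified: a ray, as slopes to the right and down, at radius r is drawn at 1 + k1 r^2 times it, then the intrinsics apply), "pose" (4x4, takes a point from camera to world coordinates). Camera axes: x right, y down, z forward; pixel columns grow to the right and rows downward; lengths in m; the calibration is good to about 2 mm. A picture is of the moment at which its call begins. There is no depth.
- hand_in(): hands the job in; it is judged then, once.
The state is a dict: "time_s": time; "joint_positions": joint angles; "qvel": joint speeds; "tau": joint torques, N m; "position": TCP position; "tcp_rot": TCP orientation; "force": force on the tool from outside, world axes, zero at the start; "moment": the same for the moment, N m; "opening": opening from 0.0 (shut) to 1.0 (fully open); "grasp_force": force on a finger pad.
Only numpy, scipy, OpenCV 4.12 (cv2) and the standard library are available. Lean on these libraries where they do the work, as an engineer would, in place of code of your own. Each camera call takes 0.05 s, during which the arm holds its last target. There are 200 camera calls.

## Task

The drum of the open rotary speaker on the desk is out of balance, but the drag of its gear motor keeps it wherever it is left and nothing on it shows which side is heavy. Grip its rim and turn it by hand to feel where the heavy side is, then turn it heavy side straight down and finish still gripping the drum there, so that I can mark its lowest point. Leave the marker, notebook, roll of tape and screwdriver lying where they are.

Things in the scene. Friction and masses are not known exactly. Their poses are not given: they have to be found in the camera images.
- chassis: Open rotary speaker, fixed: plywood board 176 x 170 mm, top 22 mm over the desk, two brackets carrying the drum. Origin on the desk under the drum's middle; z up, x level along the axle from front (dark driver) to rear (motor, to x = 92 mm). Brackets at x = -47..-42 and 42..47 mm. Round the axle the driver reaches 31 mm out, the rest 17 mm; only the drum is higher than 135 mm.
- axle (a point): Middle of the drum on its axle, 104 mm above the desk; axes as the chassis. Turning the drum takes a steady drag of 0.5 N m either way (8 N on a grip 62 mm out), plus or minus the pull of the heavy side toward the bottom: 0.34 to 0.45 N m (5.5 to 7.2 N) when level with the axle, fading as its sine to nothing at top and bottom. Left alone, the drum stays still.
- drum: Plywood wheel with black side wall, a solid disc: diameter 140 mm, 40 mm wide over its flat faces, which stand 22 mm clear of the brackets (rim top 174 mm up). Grip across the faces at the rim from above, fingertips up to 30 mm inside it. Origin: its middle; x along the axle, z out through the grey mouth. A stop may leave drag, either way, in the felt force, and a firm grip passes a twist too.
- mouth (a point): Middle of the grey mouth in the drum's side wall, on the rim, 70 mm from the axle. It tells how far the drum has turned, but nothing of the heavy side: the angle between them differs each time. The heavy side (in the rules: heavy, a point 70 mm from the axle on that side) is neither seen nor reported; it starts 60 degrees or more away from straight down.
- marker: Black felt marker, 13 mm thick, 132 mm long, lying; bystander.
- notebook: Small blue notebook, 75 x 107 x 9 mm, lying; bystander.
- tape_roll: Roll of white tape, 84 mm across, 19 mm high, lying flat; bystander.
- screwdriver: Screwdriver with red handle, 170 mm long, lying; bystander.

How it is judged:
By the outcome, as a careful person would: the job done as asked, in the order asked, and still so for the second after the job is handed in, while the arm keeps its last pose, push and grip.
It also fails if it takes over 72 s, if anything falls off the work surface, if the arm or the gripper's body presses on something with over 40 N, if the wrist force passes 120 N, or if a joint passes its speed limit or range.

## Working session

There is one attempt and no reset: what is moved stays moved. The work goes in short steps, Python scripts to look and compute and a tool call to move; the robot and the scene stay as the last step left them, time stands still between calls to the robot, and variables do not carry over. Pictures are saved under pics/ and viewed, at most 10 in all, crops included, and the job is handed in when it is done.

Besides the shell and the picture viewer there is one more tool, called after "Emit:" as a command line: name --pt "numbers of a row" for each row, then --argument value for the rest. step_arm: Moves the arm, as the interface text tells. Scaled input: -1 to 1 covers 0.25 m each way for a shift and 180 degrees each way for a turn. Its arguments: {"type":"object","properties":{"targets":{"type":"array","items":{"type":"array","items":{"type":"number"}}}},"required":["targets"]}

```bash
mkdir -p pics; ls
python3 - <<'E'
from rig import *
import cv2
s=read_state();print({k:s[k] for k in('time_s','position','tcp_rot','force','opening')})
for n in('top','side'):
    c=capture(n);cv2.imwrite(f'pics/{n}1.png',c['color'][:,:,::-1]);print(n,c['mtx'],c['k1'],c['pose'])
E
```

```text
pics
{'time_s': 0.0, 'position': array([ 0.23963962, -0.5763774 ,  0.19848511]), 'tcp_rot': array([[ 9.23462843e-01,  3.83687528e-01, -5.07864392e-04],
       [ 3.83687705e-01, -9.23460443e-01,  2.13427129e-03],
       [ 3.49900599e-04, -2.16578156e-03, -9.99997593e-01]]), 'force': array([-0.15625358,  0.37595015, -0.43569749]), 'opening': 0.9985991465082487}
top [[432.5144194    0.         318.91080206]
 [  0.         432.5144194  202.42697692]
 [  0.           0.           1.        ]] -0.0373637032485392 [[-0.01230479 -0.99884256  0.04649865  0.43582441]
 [-0.99986307  0.01280529  0.01048127  0.00504604]
 [-0.01106457 -0.04636331 -0.99886336  1.17565147]
 [ 0.          0.          0.          1.        ]]
side [[425.31044667   0.         317.59732502]
 [  0.         425.31044667 196.12263094]
 [  0.           0.           1.        ]] 0.025529230725634747 [[-0.89331536 -0.29889648  0.33563158  0.11095736]
 [-0.44933151  0.60963789 -0.65302591  0.7645471 ]
 [-0.00942658 -0.73416792 -0.6789025   0.92668654]
 [ 0.          0.          0.          1.        ]]
```

View pics/top1.png

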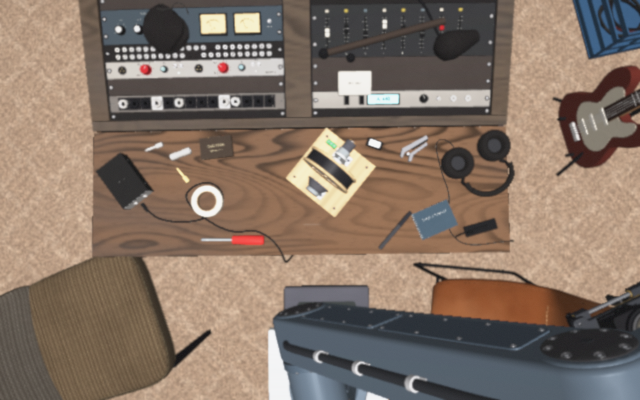

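View pics/side1.png

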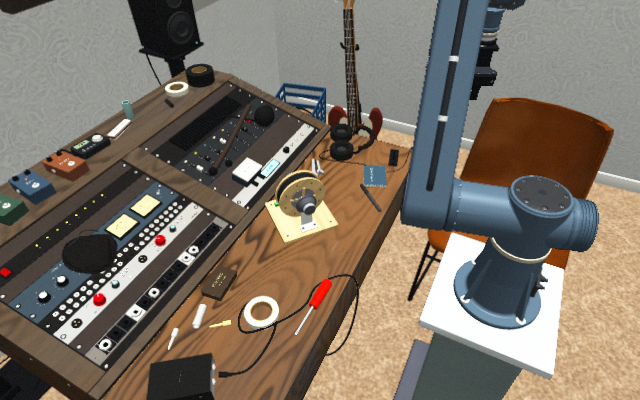

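The top view shows the speaker at about (331,172), with the dark driver (front) toward (316,188) and the motor toward (345,150). The side view shows the drum at (301,195). Next I measure the board on the plane z = 22 mm.

```bash
cat > h.py <<'E'
import numpy as np, cv2
from rig import *
def rays(c,uv):
    d=np.array([c['k1'],0,0,0,0.])
    n=cv2.undistortPoints(np.asarray(uv,float).reshape(-1,1,2),c['mtx'],d).reshape(-1,2)
    return np.c_[n,np.ones(len(n))]@c['pose'][:3,:3].T
def onplane(c,uv,z):
    r=rays(c,uv);o=c['pose'][:3,3];return o+r*((z-o[2])/r[:,2])[:,None]
def project(c,P):
    P=np.atleast_2d(P);T=np.linalg.inv(c['pose'])
    return cv2.projectPoints(P,cv2.Rodrigues(T[:3,:3])[0],T[:3,3],c['mtx'],np.array([c['k1'],0,0,0,0.]))[0].reshape(-1,2)
E
python3 - <<'E'
from h import *
for n,roi in(('top',(270,110,120,120)),('side',(240,150,120,100))):
    c=capture(n);im=c['color'];x,y,w,h=roi
    hsv=cv2.cvtColor(im,cv2.COLOR_RGB2HSV)
    m=((hsv[...,2]>165)&(hsv[...,0]>12)&(hsv[...,0]<35)&(hsv[...,1]>40)).astype(np.uint8)
    k=np.zeros_like(m);k[y:y+h,x:x+w]=m[y:y+h,x:x+w]
    k=cv2.morphologyEx(k,cv2.MORPH_OPEN,np.ones((2,2)))
    cs=cv2.findContours(k,cv2.RETR_EXTERNAL,cv2.CHAIN_APPROX_NONE)[0]
    cs=[q for q in cs if cv2.contourArea(q)>60];print(n,[cv2.contourArea(q) for q in cs],[cv2.boundingRect(q) for q in cs])
    if n=='top':
        P=onplane(c,np.vstack(cs).reshape(-1,2),.022)[:,:2]
        r=cv2.minAreaRect((P*1000).astype(np.float32));print(r,cv2.boxPoints(r))
    cv2.imwrite(f'pics/{n}2.png',cv2.resize(im[y:y+h,x:x+w,::-1],None,fx=5,fy=5,interpolation=cv2.INTER_CUBIC))
a=cv2.imread('pics/top2.png')[:500];b=cv2.imread('pics/side2.png');o=np.hstack([a[:500,:600],b[:500]]);cv2.imwrite('pics/both2.png',cv2.resize(o,None,fx=.66,fy=.66))
E
```

```text
top [3771.5] [(287, 129, 90, 89)]
((568.6064453125, -16.870361328125), (174.51223754882812, 180.0052490234375), 50.60756301879883) [[ 443.67563    -27.185173 ]
 [ 582.7868    -141.42163  ]
 [ 693.53723     -6.5555496]
 [ 554.4261     107.68091  ]]
side [89.5, 113.0, 1448.5, 169.0, 73.5, 224.0] [(272, 235, 13, 16), (331, 226, 30, 25), (266, 200, 95, 44), (339, 197, 22, 18), (332, 181, 18, 16), (329, 165, 32, 38)]
```

View pics/both2.png

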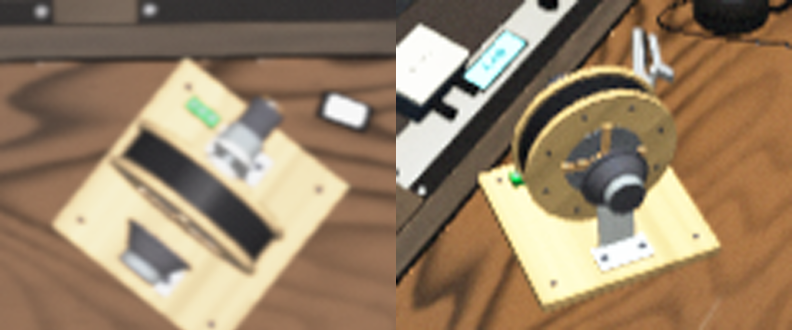

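The board comes out at 175 x 180 mm including edge bleed (176 x 170 given), with the axle heading about -39.4°. In the crop, the black drum band centres near (332,168), the driver is lower left and the motor upper right. Next I check the drum centre and the rack height.

Run:
```python
from h import *
c=capture('top');s=capture('side');im=c['color']
m=np.zeros((400,640),np.uint8);v=im.max(2);m[140:200,295:362]=(v<50)[140:200,295:362]
n,l,st,ce=cv2.connectedComponentsWithStats(m)
for i in range(1,n):
    if st[i,4]>30:
        ys,xs=np.where(l==i);r=cv2.minAreaRect((onplane(c,np.c_[xs,ys],.168)[:,:2]*1000).astype(np.float32));print(st[i],ce[i],r)
a=np.array([np.cos(np.radians(-39.4)),np.sin(np.radians(-39.4)),0]);O=np.array([.5686,-.0169,0])
p=np.array([-a[1],a[0],0])
print('pred mid-rim band', project(c,[O+[0,0,.174],O+a*.02+[0,0,.174],O-a*.02+[0,0,.174],O+p*.07+[0,0,.104],O-p*.07+[0,0,.104]]).round(1))
print('corners',project(c,[O+i*a*.088+j*p*.085+[0,0,.022] for i in(1,-1) for j in(1,-1)]).round(1))
out=s['color'][:,:,::-1].copy()
for z,col in((0,(0,0,255)),(.05,(0,255,0)),(.1,(255,0,0)),(.15,(0,255,255))):
    for u in ((300,130),(300,119),(330,130),(330,119),(240,119)):
        q=project(s,onplane(c,[u],z))[0];cv2.circle(out,tuple(int(x) for x in q),1,col,-1)
th=np.radians(np.arange(0,360,15))
for x,col in((-.02,(255,0,255)),(.02,(255,255,0))):
    for t in th:
        q=project(s,O+a*x+p*.07*np.sin(t)+[0,0,.104+.07*np.cos(t)])[0];cv2.circle(out,tuple(int(round(v)) for v in q),0,col,-1)
cv2.imwrite('pics/ov.png',cv2.resize(out[130:260,180:380],None,fx=4,fy=4,interpolation=cv2.INTER_NEAREST))
```

```text
[309 151  12  10  69] [314.65217391 155.36231884] ((592.80517578125, 23.592876434326172), (22.191530227661133, 18.27468490600586), 55.796512603759766)
[341 176  11  11  64] [346.125 180.75 ] ((533.21484375, -48.317787170410156), (21.541210174560547, 18.222902297973633), 44.045745849609375)
pred mid-rim band [[332.4 165.3]
 [337.8 158.6]
 [327.  172. ]
 [309.9 151.6]
 [353.9 186.5]]
corners [[327.  127.8]
 [376.6 167. ]
 [286.  178.6]
 [335.6 218.3]]
```

View pics/ov.png

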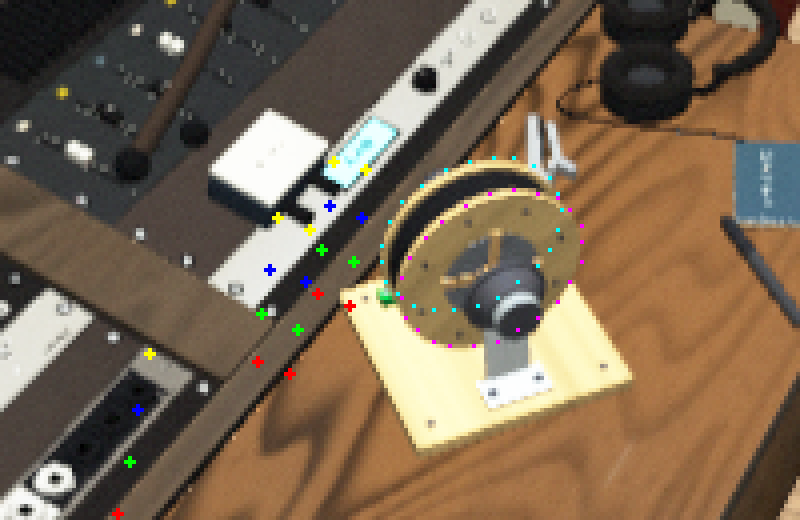

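The projected drum circles match the picture, with its centre at (0.569, -0.017), and the rack lip near it is low. Now I move over the drum.

Emit:
step_arm --pt "1 0.44 0.75 0.2 0.155" --pt "1 0.44 0.75 0.2 0.155" --pt "1 0.44 0.75 0.2 0.155" --pt "1 0.44 0.75 0.2 0.155" --pt "1 0.44 0.75 0.2 0.155"

```text
time_s: 0.8
position: [0.3512, -0.3859, 0.2505]
tcp_rot: [[0.634, 0.773, 0.001], [0.773, -0.634, 0.001], [0.001, 0.0, -1.0]]
force: [-0.6, 0.3, 0.3]
opening: 0.996
grasp_force: 0.0
```

Emit:
step_arm --pt "1 0.44 0.75 0 0" --pt "1 0.44 0.75 0 0" --pt "1 0.44 0.75 0 0" --pt "1 0.44 0.75 0 0" --pt "1 0.44 0.75 0 0"

```text
time_s: 1.3
position: [0.461, -0.198, 0.2496]
tcp_rot: [[0.633, 0.774, 0.001], [0.774, -0.633, 0.002], [0.001, -0.001, -1.0]]
force: [0.4, -0.4, -0.3]
opening: 1.001
grasp_force: 0.0
```

Emit:
step_arm --pt "1 0.436 0.738 0 0" --pt "1 0.436 0.738 0 0" --pt "1 0.436 0.738 0 0" --pt "1 0.436 0.738 0 0" --pt "1 0.436 0.738 0 0" --pt "1 0.436 0.738 0 0" --pt "1 0.436 0.738 0 0"

```text
time_s: 2.0
position: [0.5681, -0.0183, 0.2492]
tcp_rot: [[0.636, 0.771, -0.001], [0.771, -0.636, -0.001], [-0.001, -0.001, -1.0]]
force: [0.4, -0.8, -0.3]
opening: 0.999
grasp_force: 0.0
```

Run:
```python
from h import *
c=capture('wrist');s=read_state();print(s['time_s'],s['position'],s['tcp_rot'],s['joint_positions'],s['force'],s['moment'])
im=c['color'][:,:,::-1].copy()
a=np.array([np.cos(np.radians(-39.4)),np.sin(np.radians(-39.4)),0]);O=np.array([.5686,-.0169,0]);p=np.array([-a[1],a[0],0])
for x in(-.02,.02):
    for t in np.radians(np.arange(-60,61,10)):
        q=project(c,O+a*x+p*.07*np.sin(t)+[0,0,.104+.07*np.cos(t)])[0]
        if abs(q).max()<2000: cv2.circle(im,tuple(int(round(v)) for v in q),2,(255,0,255) if x<0 else (255,255,0),-1)
cv2.imwrite('pics/w1.png',im)
```

```text
2.05 [ 0.56797938 -0.01888045  0.24922259] [[ 6.37361902e-01  7.70563607e-01 -1.23812664e-03]
 [ 7.70563573e-01 -6.37362854e-01 -6.10257593e-04]
 [-1.25937822e-03 -5.65100348e-04 -9.99999047e-01]] [-1.31378356e+01  2.27082103e+01  8.68832085e+01 -5.32371545e-02
  7.04697243e+01  2.64754299e+01] [-0.17789905 -0.58068516  0.78854321] [-0.03464061 -0.01843561 -0.00080752]
```

View pics/w1.png

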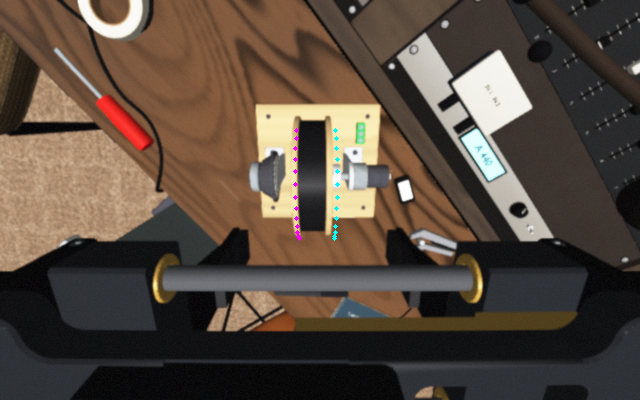

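The projected rim lines land on the drum flanges to about 1 px (x = 296 to 336), so position and yaw are good. Now I descend to a grip 55° off the top on the robot side.

Emit:
step_arm --pt "1 -0.129 -0.157 0 0" --pt "1 -0.129 -0.157 -0.16 0" --pt "1 -0.129 -0.157 -0.32 0" --pt "1 -0.129 -0.157 -0.48 0" --pt "1 -0.129 -0.157 -0.482 0" --pt "1 -0.129 -0.157 -0.482 0"

```text
time_s: 2.65
position: [0.536, -0.0582, 0.1291]
tcp_rot: [[0.638, 0.77, -0.001], [0.77, -0.638, 0.0], [-0.001, -0.001, -1.0]]
force: [0.1, 0.3, 1.0]
opening: 1.0
grasp_force: 0.0
```

Emit:
step_arm --pt "-1 0 0 0 0" --pt "-1 0 0 0 0" --pt "-1 0 0 0 0" --pt "-1 0 0 0 0" --pt "-1 0 0 0 0" --pt "-1 0 0 0 0" --pt "-1 0 0 0 0" --pt "-1 0 0 0 0"

```text
time_s: 3.45
position: [0.5318, -0.0541, 0.1279]
tcp_rot: [[0.636, 0.771, -0.01], [0.771, -0.636, 0.005], [-0.003, -0.011, -1.0]]
force: [-5.4, 5.0, 3.0]
opening: 0.413
grasp_force: 30.0
```

Run:
```python
from h import *
c=capture('side');s=read_state();print(s['time_s'],s['position'],s['tcp_rot'][:,1],s['opening'],s['force'],s['moment'],s['grasp_force'])
cv2.imwrite('pics/s3.png',cv2.resize(c['color'][100:260,180:400,::-1],None,fx=3,fy=3))
```

```text
3.5 [ 0.531801   -0.05410778  0.12791895] [ 0.77126383 -0.63642034 -0.01101163] 0.4087667679948694 [-4.7198221   4.58847514  3.29087485] [0.85206478 0.97904498 0.10269237] 29.99786227941513
```

View pics/s3.png

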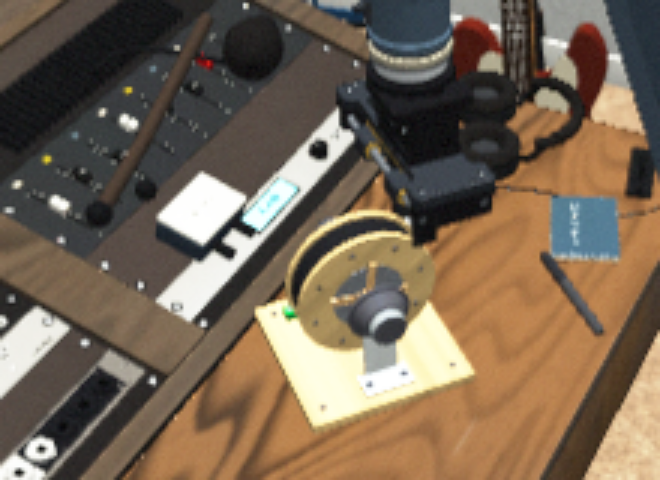

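The grip holds, but it pulled the tool about 6 mm along the axle (-7 N), so I re-centre along the axle. Then I work out the arc increments.

Emit:
step_arm --pt "-1 -0.009 0.007 0 0" --pt "-1 -0.018 0.015 0 0" --pt "-1 -0.018 0.015 0 0" --pt "-1 -0.018 0.015 0 0"

```text
time_s: 3.9
position: [0.5317, -0.0537, 0.1284]
tcp_rot: [[0.636, 0.771, -0.001], [0.771, -0.636, -0.001], [-0.001, -0.001, -1.0]]
force: [-1.1, -3.6, -5.6]
opening: 0.398
grasp_force: 30.0
```

Run:
```python
from h import *
s=read_state();print(s['time_s'],s['position'],s['force'],s['moment'])
t=np.radians(np.arange(-55,56,11));p=np.array([.635,.773]);r=.062/.25
for i in range(10):
    d=r*(np.sin(t[i+1])-np.sin(t[i]));z=r*(np.cos(t[i+1])-np.cos(t[i]))
    print([[round(float(v),3) for v in (f*d*p[0],f*d*p[1],f*z)] for f in(.2,.4,.6,.8,1)])
```

```text
3.9 [ 0.5317333  -0.05370646  0.12839158] [-1.12034769 -3.63592488 -5.5559279 ] [-0.5430013   0.38525306  0.0291869 ]
[[0.004, 0.005, 0.007], [0.008, 0.01, 0.014], [0.012, 0.014, 0.022], [0.016, 0.019, 0.029], [0.02, 0.024, 0.036]]
[[0.005, 0.006, 0.006], [0.009, 0.012, 0.012], [0.014, 0.017, 0.018], [0.019, 0.023, 0.024], [0.024, 0.029, 0.03]]
[[0.005, 0.007, 0.004], [0.011, 0.013, 0.009], [0.016, 0.02, 0.013], [0.021, 0.026, 0.018], [0.027, 0.033, 0.022]]
[[0.006, 0.007, 0.003], [0.012, 0.014, 0.005], [0.017, 0.021, 0.008], [0.023, 0.028, 0.011], [0.029, 0.035, 0.014]]
[[0.006, 0.007, 0.001], [0.012, 0.015, 0.002], [0.018, 0.022, 0.003], [0.024, 0.029, 0.004], [0.03, 0.037, 0.005]]
[[0.006, 0.007, -0.001], [0.012, 0.015, -0.002], [0.018, 0.022, -0.003], [0.024, 0.029, -0.004], [0.03, 0.037, -0.005]]
[[0.006, 0.007, -0.003], [0.012, 0.014, -0.005], [0.017, 0.021, -0.008], [0.023, 0.028, -0.011], [0.029, 0.035, -0.014]]
[[0.005, 0.007, -0.004], [0.011, 0.013, -0.009], [0.016, 0.02, -0.013], [0.021, 0.026, -0.018], [0.027, 0.033, -0.022]]
[[0.005, 0.006, -0.006], [0.009, 0.012, -0.012], [0.014, 0.017, -0.018], [0.019, 0.023, -0.024], [0.024, 0.029, -0.03]]
[[0.004, 0.005, -0.007], [0.008, 0.01, -0.014], [0.012, 0.014, -0.022], [0.016, 0.019, -0.029], [0.02, 0.024, -0.036]]
```

Emit:
step_arm --pt "-1 0.004 0.005 0.007 0" --pt "-1 0.008 0.01 0.014 0" --pt "-1 0.012 0.014 0.022 0" --pt "-1 0.016 0.019 0.029 0" --pt "-1 0.02 0.024 0.036 0"

```text
time_s: 4.4
position: [0.5369, -0.0479, 0.1387]
tcp_rot: [[0.637, 0.771, -0.001], [0.771, -0.637, -0.001], [-0.001, 0.0, -1.0]]
force: [-2.1, -3.3, 2.6]
opening: 0.132
grasp_force: 1.7
```

Emit:
step_arm --pt "-1 0.005 0.006 0.006 0" --pt "-1 0.009 0.012 0.012 0" --pt "-1 0.014 0.017 0.018 0" --pt "-1 0.019 0.023 0.024 0" --pt "-1 0.024 0.029 0.03 0"

```text
time_s: 4.9
position: [0.5437, -0.0393, 0.1457]
tcp_rot: [[0.637, 0.771, 0.001], [0.771, -0.637, 0.001], [0.001, 0.0, -1.0]]
force: [0.2, -0.3, 0.1]
opening: 0.006
grasp_force: 0.0
```

Emit:
step_arm --pt "-1 0.005 0.007 0.004 0" --pt "-1 0.011 0.013 0.009 0" --pt "-1 0.016 0.02 0.013 0" --pt "-1 0.021 0.026 0.018 0" --pt "-1 0.027 0.033 0.022 0"

```text
time_s: 5.4
position: [0.5499, -0.0314, 0.151]
tcp_rot: [[0.637, 0.771, -0.0], [0.771, -0.637, 0.0], [0.0, -0.0, -1.0]]
force: [-0.4, -0.5, 0.4]
opening: 0.002
grasp_force: 0.0
```

The fingers closed fully, so the grip was not where I thought it was. I look again.

Run:
```python
from h import *
s=read_state();print(s['time_s'],s['position'],s['force'],s['opening'])
ims=[]
for n,(x,y,w,h) in(('side',(230,130,130,120)),('wrist',(230,70,180,240))):
    c=capture(n);ims.append(cv2.resize(c['color'][y:y+h,x:x+w,::-1],None,fx=480/h,fy=480/h,interpolation=cv2.INTER_CUBIC))
cv2.imwrite('pics/p4.png',cv2.resize(np.hstack(ims),None,fx=.9,fy=.9))
```

```text
5.4 [ 0.54993527 -0.0314415   0.15099607] [-0.37145765 -0.45785184  0.39117186] 0.0019529561122661246
```

View pics/p4.png

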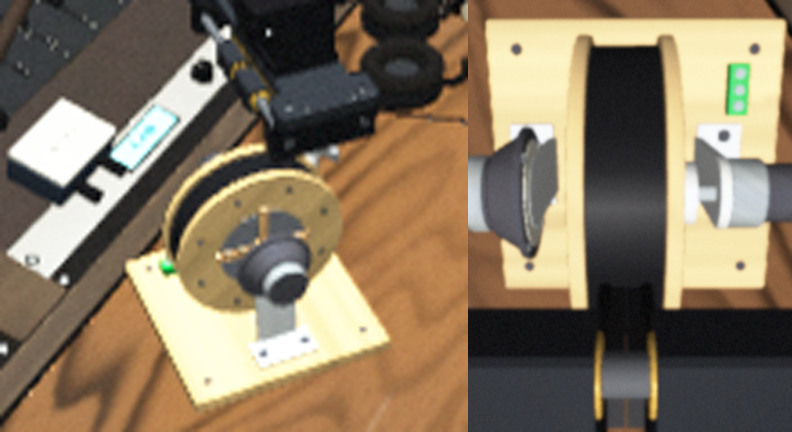

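The closed fingers show at about (320,174) in the side view, at the right end of the drum rather than over it. I check my projections against this.

Run:
```python
from h import *
s=read_state();T=s['position']
ims=[]
a=np.array([np.cos(np.radians(-39.4)),np.sin(np.radians(-39.4)),0]);O=np.array([.5641,-.0132,0]);p=np.array([-a[1],a[0],0])
for n,(x,y,w,h) in(('side',(230,130,130,120)),('wrist',(230,70,180,240)),('top',(280,120,105,105))):
    c=capture(n);k=480/h
    im=cv2.resize(c['color'][y:y+h,x:x+w,::-1],None,fx=k,fy=k,interpolation=cv2.INTER_CUBIC)
    def dot(P,col):
        q=(project(c,P)[0]-[x,y]+.5)*k;cv2.circle(im,(int(q[0]),int(q[1])),3,col,-1)
    for t in np.radians(np.arange(0,360,20)):
        for e,col in((-.02,(255,0,255)),(.02,(255,255,0))): dot(O+a*e+p*.07*np.sin(t)+[0,0,.104+.07*np.cos(t)],col)
    for i in(-1,1):
        for j in(-1,1): dot(O+i*a*.088+j*p*.085+[0,0,.022],(0,255,0))
    dot(T,(0,0,255));dot(T-[0,0,.008],(0,0,255));dot(T+[0,0,.011],(0,128,255));dot(T+[0,0,.06],(0,128,255));ims.append(im)
    if n=='wrist':print(c['pose'],c['mtx'][0,0])
o=np.hstack(ims);print(o.shape);cv2.imwrite('pics/p5.png',cv2.resize(o,None,fx=798/o.shape[1],fy=798/o.shape[1],interpolation=cv2.INTER_AREA))
```

```text
[[ 7.71598658e-01 -6.08984499e-01 -1.83775381e-01  6.01347147e-01]
 [-6.36109645e-01 -7.38775271e-01 -2.22655829e-01  2.94838225e-02]
 [-1.74758649e-04  2.88702231e-01 -9.57418921e-01  3.36539695e-01]
 [ 0.00000000e+00  0.00000000e+00  0.00000000e+00  1.00000000e+00]] 281.27543467488175
(480, 1360, 3)
```

View pics/p5.png

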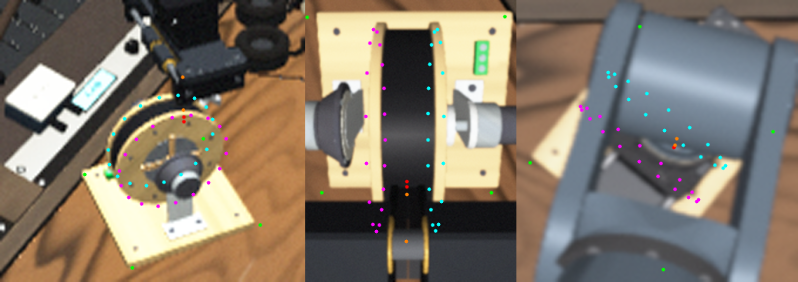

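In the side view the fingers are hidden behind the drum, although I project the TCP onto its face, so something in my model is off. I compare the rim limbs in the first wrist picture numerically.

Run:
```python
from h import *
c=capture('wrist');s=read_state();T1=np.array([.56798,-.01888,.24922])
c1=dict(c);P=c['pose'].copy();P[:3,3]+=T1-s['position'];c1['pose']=P
im=cv2.imread('pics/w1.png');g=im.max(2)
print('col313 V',[(r,int(g[r,313])) for r in range(96,250,4)])
for r in (125,150,175,200,220): print(r,g[r,286:346].tolist())
O=np.array([.5686,-.0169,0]);a=np.array([.773,-.635,0]);p=np.array([.635,.773,0])
t=np.radians(np.arange(0,360,2))
for R in(.07,.062):
  for e in(-.02,.02):
    q=project(c1,np.array([O+a*e+p*R*np.sin(u)+[0,0,.104+R*np.cos(u)] for u in t]));print(R,e,'rows',q[:,1].min(),q[:,1].max(),'top',q[0])
print('board',project(c1,[O+i*a*.088+j*p*.085+[0,0,.022] for i in(-1,1) for j in(1,-1)]).round(1))
print('TCP',project(c1,[T1,T1-[0,0,.008]]))
# board in w1
hsv=cv2.cvtColor(im,cv2.COLOR_BGR2HSV);m=((hsv[...,2]>165)&(hsv[...,0]>12)&(hsv[...,0]<35)&(hsv[...,1]>40)).astype(np.uint8);m[:,:230]=0;m[:,400:]=0;m[:90]=0;m[250:]=0
k=max(cv2.findContours(m,0,1)[0],key=cv2.contourArea);r=cv2.minAreaRect((onplane(c1,k.reshape(-1,2),.022)[:,:2]*1000).astype(np.float32));print(r,cv2.boundingRect(k))
```

```text
col313 V [(96, 133), (100, 120), (104, 182), (108, 243), (112, 248), (116, 249), (120, 139), (124, 18), (128, 16), (132, 23), (136, 21), (140, 26), (144, 28), (148, 24), (152, 29), (156, 32), (160, 29), (164, 41), (168, 49), (172, 57), (176, 63), (180, 76), (184, 85), (188, 78), (192, 63), (196, 46), (200, 37), (204, 37), (208, 35), (212, 30), (216, 32), (220, 31), (224, 27), (228, 28), (232, 127), (236, 134), (240, 127), (244, 132), (248, 134)]
125 [249, 250, 249, 249, 249, 249, 242, 216, 195, 193, 186, 168, 129, 67, 25, 21, 14, 17, 18, 22, 16, 22, 16, 17, 18, 20, 16, 20, 19, 15, 16, 20, 14, 18, 17, 18, 20, 18, 42, 101, 167, 190, 193, 189, 192, 224, 246, 250, 250, 250, 250, 250, 250, 250, 250, 250, 250, 250, 250, 250]
150 [242, 242, 242, 241, 238, 233, 238, 240, 239, 255, 221, 156, 70, 32, 27, 30, 28, 28, 26, 25, 28, 26, 29, 28, 28, 28, 25, 27, 30, 31, 28, 29, 25, 30, 28, 28, 30, 33, 28, 74, 170, 232, 240, 240, 239, 235, 233, 239, 242, 241, 255, 242, 242, 243, 242, 242, 241, 236, 234, 243]
175 [237, 246, 247, 247, 245, 243, 246, 247, 247, 245, 230, 153, 80, 63, 63, 61, 61, 62, 62, 6
[... 637 characters left out ...]
10, 195, 237, 241, 242, 237, 213, 144, 114, 113, 112, 255, 117, 118, 118, 121, 119, 117, 115, 114, 114]
0.07 -0.02 rows 119.39778596575943 238.21970389552985 top [294.95511498 196.17160444]
0.07 0.02 rows 119.32632950942504 238.16665770283328 top [336.31103438 196.10041001]
0.062 -0.02 rows 126.59773039967375 231.35665196401345 top [295.5690202 193.8690794]
0.062 0.02 rows 126.52776515071761 231.30317120186677 top [335.79299067 193.79943948]
board [[253.2 107. ]
 [260.5 220.4]
 [378.9 106.8]
 [372.4 220.2]]
TCP [[316.10130391 228.88846965]
 [316.14849181 224.59476679]]
((563.7593383789062, -25.563583374023438), (197.50804138183594, 176.2281951904297), 50.547481536865234) (255, 104, 126, 131)
```

The drum centre comes out about 4 mm further along +p and 5 mm toward the driver than the board centre. I raise the tool, re-centre, open, and grip again at the very top, where the grip is safest.

Emit:
step_arm --pt "-1 0 0 0.1 0" --pt "-1 0 0 0.25 0" --pt "-1 0 0 0.4 0" --pt "0.3 0 0 0.4 0" --pt "1 0 0 0.4 0" --pt "1 0 0 0.4 0" --pt "1 0 0 0.4 0"

```text
time_s: 6.4
position: [0.5487, -0.0314, 0.2493]
tcp_rot: [[0.637, 0.771, -0.003], [0.771, -0.637, 0.001], [-0.001, -0.003, -1.0]]
force: [0.0, 0.4, -0.8]
opening: 0.286
grasp_force: 0.0
```

Run:
```python
from h import *
c=capture('wrist');s=read_state();T=s['position'];print(s['time_s'],T,s['force'],s['moment'],s['opening'])
im=c['color'];hsv=cv2.cvtColor(im,cv2.COLOR_RGB2HSV)
g=im.max(2)
for r in range(120,300,20): 
    d=g[r].astype(int);xs=np.where(d[270:370]<100)[0]+270;print(r,xs.min() if len(xs) else None,xs.max() if len(xs) else None,len(xs))
O=np.array([.5686,-.0169,0])+np.array([.635,.773,0])*.004-np.array([.773,-.635,0])*.005;a=np.array([.773,-.635,0]);p=np.array([.635,.773,0])
print('O',O,'TCP',project(c,[T,T-[0,0,.008]]))
for t in(-60,-30,0,30,60):print(t,project(c,[O+a*e+p*.064*np.sin(np.radians(t))+[0,0,.104+.064*np.cos(np.radians(t))] for e in(-.0135,.0135)]).round(1).tolist())
s2=capture('side');w=np.hstack([cv2.resize(im[90:290,220:420,::-1],(400,400)),cv2.resize(s2['color'][130:230,250:350,::-1],(400,400))]);cv2.imwrite('pics/p6.png',w)
```

```text
6.45 [ 0.54889388 -0.03144396  0.24946917] [-1.13735027  0.1322244   0.23608557] [ 0.0097613  -0.02641127 -0.01218374] 0.33055068637242646
120 305 332 28
140 270 332 39
160 270 332 39
180 279 332 32
200 306 331 26
220 367 367 1
240 279 355 39
260 270 369 61
280 None None 0
O [ 0.567275 -0.010633  0.      ] TCP [[316.3918676  228.80807701]
 [316.46132018 224.50027672]]
-60 [[306.0, 211.4], [330.0, 211.4]]
-30 [[304.7, 197.6], [331.1, 197.6]]
0 [[303.8, 168.4], [331.9, 168.3]]
30 [[303.8, 133.7], [331.9, 133.7]]
60 [[304.5, 108.4], [331.2, 108.4]]
```

View pics/p6.png

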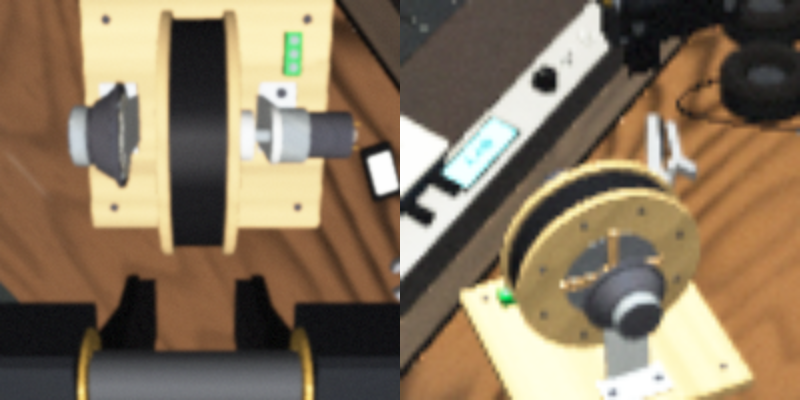

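The wrist view now matches my updated centre (0.567, -0.011): black wall at columns 305 to 332, as predicted. I grip at the top.

Emit:
step_arm --pt "1 0.073 0.083 0 0" --pt "1 0.073 0.083 0 0" --pt "1 0.073 0.083 0 0" --pt "1 0.073 0.083 0 0" --pt "1 0.073 0.083 0 0" --pt "1 0.073 0.083 0 0" --pt "1 0.073 0.083 -0.14 0" --pt "1 0.073 0.083 -0.26 0" --pt "1 0.073 0.083 -0.378 0" --pt "1 0.073 0.083 -0.378 0" --pt "1 0.073 0.083 -0.378 0"

```text
time_s: 7.6
position: [0.5681, -0.0111, 0.1567]
tcp_rot: [[0.637, 0.771, -0.0], [0.771, -0.637, 0.0], [-0.0, -0.0, -1.0]]
force: [0.6, 0.1, 0.3]
opening: 1.001
grasp_force: 0.0
```

Emit:
step_arm --pt "-1 0 0 0 0" --pt "-1 0 0 0 0" --pt "-1 0 0 0 0" --pt "-1 0 0 0 0" --pt "-1 0 0 0 0" --pt "-1 0 0 0 0" --pt "-1 0 0 0 0" --pt "-1 0 0 0 0" --pt "-1 0 0 0 0" --pt "-1 0 0 0 0"

```text
time_s: 8.6
position: [0.568, -0.0109, 0.1564]
tcp_rot: [[0.637, 0.771, -0.0], [0.771, -0.637, 0.0], [-0.0, -0.0, -1.0]]
force: [-0.2, 0.8, -0.2]
opening: 0.166
grasp_force: 0.0
```

The fingers met nothing even at the top, which contradicts my model. I take one careful composite with projected markers.

Run:
```python
from h import *
s=read_state();T=s['position'];print(s['opening'],T)
O=np.array([.567275,-.010633,0]);a=np.array([.773,-.635,0]);p=np.array([.635,.773,0])
ims=[]
for n,(x,y,w,h) in(('side',(255,110,100,150)),('wrist',(230,80,170,255))):
    c=capture(n);k=600/h
    cv2.imwrite(f'pics/raw_{n}6.png',c['color'][:,:,::-1])
    im=cv2.resize(c['color'][y:y+h,x:x+w,::-1],None,fx=k,fy=k,interpolation=cv2.INTER_CUBIC)
    def dot(P,col):
        q=(project(c,P)[0]-[x,y]+.5)*k;cv2.circle(im,(int(q[0]),int(q[1])),2,col,-1)
    for t in np.radians(np.arange(0,360,20)):
        for e,col in((-.02,(255,0,255)),(.02,(255,255,0))): dot(O+a*e+p*.07*np.sin(t)+[0,0,.104+.07*np.cos(t)],col)
    for z in(-.008,0,.011,.062):
        for e in(-.022,.022):dot(T+a*e+[0,0,z],(0,0,255))
    dot(T-[0,0,.008],(0,255,0));ims.append(im)
cv2.imwrite('pics/p7.png',np.hstack(ims))
```

```text
0.16569368482305613 [ 0.56804691 -0.01086281  0.15638221]
```

View pics/p7.png

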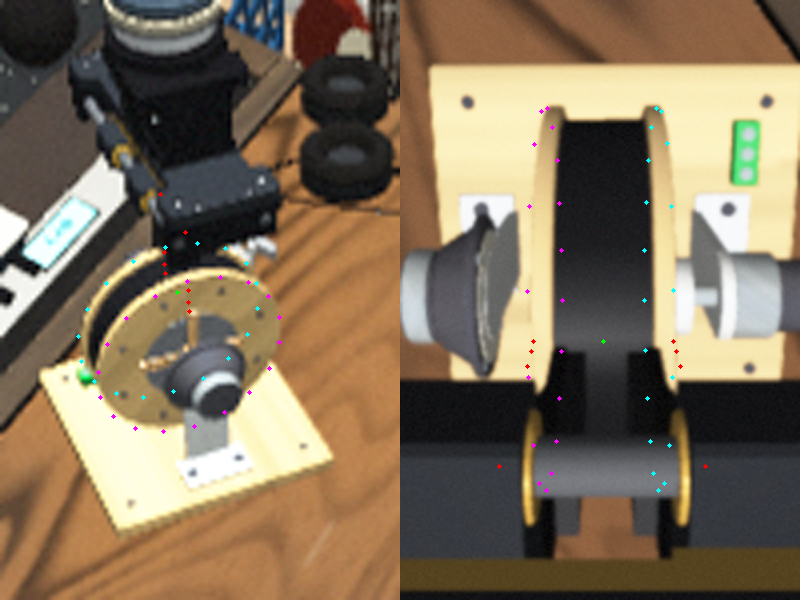

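In this picture the fingers render in front of the black wall, between the flanges. They seem not to reach the solid drum, so I probe its height with shut fingers, going down slowly from here.

Emit:
step_arm --pt "-1 0 0 0 0" --pt "-1 0 0 0 0" --pt "-1 0 0 0 0"

```text
time_s: 9.0
position: [0.5681, -0.0109, 0.1564]
tcp_rot: [[0.637, 0.771, 0.0], [0.771, -0.637, 0.0], [0.0, -0.0, -1.0]]
force: [-0.1, -0.3, -0.4]
opening: 0.01
grasp_force: 0.0
```

Emit:
step_arm --pt "-1 0 0 -0.01 0" --pt "-1 0 0 -0.02 0"

```text
time_s: 9.2
position: [0.5681, -0.0109, 0.1513]
tcp_rot: [[0.637, 0.771, 0.0], [0.771, -0.637, -0.0], [0.0, 0.0, -1.0]]
force: [-0.6, 0.6, 0.3]
opening: -0.0
grasp_force: 0.2
```

Emit:
step_arm --pt "-1 0 0 -0.01 0" --pt "-1 0 0 -0.02 0"

```text
time_s: 9.4
position: [0.5683, -0.0109, 0.1508]
tcp_rot: [[0.636, 0.772, 0.001], [0.772, -0.636, -0.001], [0.0, 0.001, -1.0]]
force: [-10.5, 2.2, 39.9]
opening: 0.004
grasp_force: 19.9
```

Emit:
step_arm --pt "-1 0 0 -0.01 0" --pt "-1 0 0 -0.02 0"

```text
time_s: 9.6
position: [0.5684, -0.011, 0.1505]
tcp_rot: [[0.636, 0.772, 0.003], [0.772, -0.636, -0.002], [0.001, 0.003, -1.0]]
force: [-19.0, 2.3, 66.0]
opening: 0.005
grasp_force: 33.1
```

Contact came at TCP z = 0.151 with 66 N down. I back off at once, then measure where the fingertips really appear in the side view by differencing.

Emit:
step_arm --pt "-1 0 0 0.05 0" --pt "-1 0 0 0.2 0" --pt "-1 0 0 0.36 0" --pt "1 0 0 0.36 0" --pt "1 0 0 0.36 0" --pt "1 0 0 0.36 0" --pt "1 0 0 0.36 0" --pt "1 0 0 0.36 0" --pt "1 0 0 0.36 0" --pt "1 0 0 0.36 0" --pt "1 0 0 0.36 0"

```text
time_s: 10.7
position: [0.568, -0.0109, 0.2312]
tcp_rot: [[0.637, 0.771, -0.0], [0.771, -0.637, 0.0], [-0.0, -0.0, -1.0]]
force: [-0.5, 0.3, 0.4]
opening: 0.649
grasp_force: 0.0
```

Run:
```python
from h import *
s=read_state();T=s['position'];print(s['time_s'],T,s['opening'],s['force'])
c=capture('side');g=c['color'][:,:,::-1];b=cv2.imread('pics/side1.png')
m=(np.abs(g.astype(int)-b).max(2)>40).astype(np.uint8)
a=np.array([.773,-.635,0]);p=np.array([.635,.773,0])
for w in(.0435,.0585):
  for e in(-1,1):
    print(w*e,'tip',project(c,T+a*w*e-[0,0,.008])[0].round(1),'+31',project(c,T+a*w*e+[0,0,.023])[0].round(1))
bot=[(x,int(np.where(m[:,x])[0].max())) for x in range(270,350,2) if m[:,x].any()]
print(bot)
for r in range(100,190,2): print(r,''.join('#' if v else '.' for v in m[r,270:350]))
```

```text
10.7 [ 0.56802433 -0.01085301  0.23121232] 0.6486971101273701 [-0.52225085  0.28920207  0.39479537]
-0.0435 tip [303.9 170.8] +31 [303.5 161.4]
0.0435 tip [291.7 152.5] +31 [291.2 143.2]
-0.0585 tip [306.1 174.2] +31 [305.8 164.7]
0.0585 tip [289.8 149.5] +31 [289.2 140.2]
[(270, 102), (272, 102), (274, 112), (276, 112), (278, 185), (280, 121), (282, 124), (284, 208), (286, 196), (288, 139), (290, 201), (292, 145), (294, 214), (296, 148), (298, 199), (300, 160), (302, 191), (304, 158), (306, 156), (308, 147), (310, 146), (312, 195), (314, 177), (316, 180), (318, 145), (320, 189), (322, 144), (324, 134), (326, 54), (328, 53), (330, 52), (332, 51), (334, 50), (336, 48), (338, 48), (340, 49), (342, 50), (344, 51), (346, 49), (348, 52)]
100 ....#####.#####################################.................................
102 ###..#.....####.###############################.................................
104 .....##############.......###################...................................
106 .......##..################.#..###########......................................
108 .....##......
[... 2767 characters left out ...]
....................
174 ....................#...........................................................
176 ................................................................................
178 ................................................................................
180 ...........#..................................#.................................
182 .........................................#......................................
184 ........#.......................................................................
186 ...........................#....................................................
188 ................................##..............................................
```

In the side difference the front fingertip ends at row 160, where the stated tip should project to row 170. Together with the probe, this says the real fingertips stand about 31 mm higher than the reported TCP implies. I descend to TCP z = 0.135, which should be safe either way, and close.

Emit:
step_arm --pt "1 0 0 0 0" --pt "1 0 0 0 0" --pt "1 0 0 0 0" --pt "1 0 0 -0.15 0" --pt "1 0 0 -0.3 0" --pt "1 0 0 -0.385 0" --pt "1 0 0 -0.385 0"

```text
time_s: 11.45
position: [0.5654, -0.0104, 0.1321]
tcp_rot: [[0.637, 0.771, -0.007], [0.771, -0.637, 0.002], [-0.003, -0.007, -1.0]]
force: [-0.4, -0.3, -0.4]
opening: 1.0
grasp_force: 0.0
```

Emit:
step_arm --pt "-1 0 0 0 0" --pt "-1 0 0 0 0" --pt "-1 0 0 0 0" --pt "-1 0 0 0 0" --pt "-1 0 0 0 0" --pt "-1 0 0 0 0" --pt "-1 0 0 0 0"

```text
time_s: 12.15
position: [0.5674, -0.0103, 0.1353]
tcp_rot: [[0.637, 0.771, -0.001], [0.771, -0.637, 0.001], [-0.0, -0.002, -1.0]]
force: [0.4, -2.1, 1.6]
opening: 0.458
grasp_force: 30.0
```

The opening is now 39.9 mm, so it holds the drum and the 31 mm tip offset is confirmed. I seat it deeper (TCP z 0.124).

Emit:
step_arm --pt "0.3 0 0 0 0" --pt "0.3 0 0 0 0" --pt "0.3 0 0 -0.022 0" --pt "0.3 0 0 -0.045 0" --pt "0.3 0 0 -0.045 0" --pt "-1 0 0 -0.045 0" --pt "-1 0 0 -0.045 0" --pt "-1 0 0 -0.045 0" --pt "-1 0 0 -0.045 0"

```text
time_s: 13.05
position: [0.5675, -0.0104, 0.124]
tcp_rot: [[0.637, 0.771, -0.001], [0.771, -0.637, 0.001], [-0.0, -0.002, -1.0]]
force: [0.3, 2.0, 1.1]
opening: 0.462
grasp_force: 30.0
```

Run:
```python
from h import *
s=read_state();print(s['time_s'],s['position'],s['force'],s['moment'],s['opening'],s['grasp_force'])
for lab,A in(('0..-50',np.arange(0,-51,-10)),('0..50',np.arange(0,51,10))):
    t=np.radians(A);p=np.array([.635,.773]);r=.062/.25
    for i in range(len(A)-1):
        d=r*(np.sin(t[i+1])-np.sin(t[i]));z=r*(np.cos(t[i+1])-np.cos(t[i]))
        print(A[i],A[i+1],[[round(float(v),3) for v in (f*d*p[0],f*d*p[1],f*z)] for f in(.25,.5,.75,1)])
```

```text
13.05 [ 0.56746479 -0.01035836  0.12396404] [0.29788219 1.96110561 1.08469704] [0.29780523 0.26372317 0.01422802] 0.4622936637707844 29.990744227543473
0 -10 [[-0.007, -0.008, -0.001], [-0.014, -0.017, -0.002], [-0.021, -0.025, -0.003], [-0.027, -0.033, -0.004]]
-10 -20 [[-0.007, -0.008, -0.003], [-0.013, -0.016, -0.006], [-0.02, -0.024, -0.008], [-0.027, -0.032, -0.011]]
-20 -30 [[-0.006, -0.008, -0.005], [-0.012, -0.015, -0.009], [-0.019, -0.023, -0.014], [-0.025, -0.03, -0.018]]
-30 -40 [[-0.006, -0.007, -0.006], [-0.011, -0.014, -0.012], [-0.017, -0.021, -0.019], [-0.022, -0.027, -0.025]]
-40 -50 [[-0.005, -0.006, -0.008], [-0.01, -0.012, -0.015], [-0.015, -0.018, -0.023], [-0.019, -0.024, -0.031]]
0 10 [[0.007, 0.008, -0.001], [0.014, 0.017, -0.002], [0.021, 0.025, -0.003], [0.027, 0.033, -0.004]]
10 20 [[0.007, 0.008, -0.003], [0.013, 0.016, -0.006], [0.02, 0.024, -0.008], [0.027, 0.032, -0.011]]
20 30 [[0.006, 0.008, -0.005], [0.012, 0.015, -0.009], [0.019, 0.023, -0.014], [0.025, 0.03, -0.018]]
30 40 [[0.006, 0.007, -0.006], [0.011, 0.014, -0.012], [0.017, 0.021, -0.019], [0.022, 0.027, -0.025]]
40 50 [[0.005, 0.006, -0.008], [0.01, 0.012, -0.015], [0.015, 0.018, -0.023], [0.019, 0.024, -0.031]]
```

Emit:
step_arm --pt "-1 -0.007 -0.008 -0.001 0" --pt "-1 -0.014 -0.017 -0.002 0" --pt "-1 -0.021 -0.025 -0.003 0" --pt "-1 -0.027 -0.033 -0.004 0"

```text
time_s: 13.45
position: [0.5628, -0.0162, 0.1235]
tcp_rot: [[0.638, 0.77, 0.004], [0.77, -0.638, 0.005], [0.006, -0.0, -1.0]]
force: [2.0, 9.2, 1.7]
opening: 0.454
grasp_force: 30.0
```

Emit:
step_arm --pt "-1 -0.007 -0.008 -0.003 0" --pt "-1 -0.013 -0.016 -0.006 0" --pt "-1 -0.02 -0.024 -0.008 0" --pt "-1 -0.027 -0.032 -0.011 0"

```text
time_s: 13.85
position: [0.5562, -0.0243, 0.1211]
tcp_rot: [[0.638, 0.77, 0.004], [0.77, -0.638, 0.005], [0.007, 0.0, -1.0]]
force: [2.8, 9.0, 2.9]
opening: 0.454
grasp_force: 30.0
```

Emit:
step_arm --pt "-1 -0.006 -0.008 -0.005 0" --pt "-1 -0.012 -0.015 -0.009 0" --pt "-1 -0.019 -0.023 -0.014 0" --pt "-1 -0.025 -0.03 -0.018 0"

```text
time_s: 14.25
position: [0.5498, -0.0319, 0.1169]
tcp_rot: [[0.638, 0.77, 0.004], [0.77, -0.638, 0.004], [0.006, 0.0, -1.0]]
force: [0.7, 9.4, 4.8]
opening: 0.457
grasp_force: 30.0
```

Run:
```python
from h import *
s=read_state();print(s['time_s'],s['position'],s['force'],s['moment'],s['opening'],s['grasp_force'])
```

```text
14.25 [ 0.54984004 -0.03193368  0.11687698] [0.68125553 9.3878217  4.84920841] [ 1.88736706 -0.49301247  0.08399999] 0.45681023471301796 29.99961127527058
```

Emit:
step_arm --pt "-1 -0.006 -0.007 -0.006 0" --pt "-1 -0.011 -0.014 -0.012 0" --pt "-1 -0.017 -0.021 -0.019 0" --pt "-1 -0.022 -0.027 -0.025 0"

```text
time_s: 14.65
position: [0.544, -0.0391, 0.1109]
tcp_rot: [[0.638, 0.77, 0.004], [0.77, -0.638, 0.004], [0.005, 0.0, -1.0]]
force: [0.4, 8.1, 7.7]
opening: 0.458
grasp_force: 30.0
```

Emit:
step_arm --pt "-1 -0.005 -0.006 -0.008 0" --pt "-1 -0.01 -0.012 -0.015 0" --pt "-1 -0.015 -0.018 -0.023 0" --pt "-1 -0.019 -0.024 -0.031 0"

```text
time_s: 15.05
position: [0.5389, -0.0452, 0.1032]
tcp_rot: [[0.637, 0.771, 0.003], [0.77, -0.637, 0.003], [0.004, 0.0, -1.0]]
force: [-1.3, 8.4, 9.1]
opening: 0.453
grasp_force: 30.0
```

Emit:
step_arm --pt "-1 0.005 0.006 0.008 0" --pt "-1 0.01 0.012 0.015 0" --pt "-1 0.015 0.018 0.023 0" --pt "-1 0.019 0.024 0.031 0"

```text
time_s: 15.45
position: [0.5406, -0.0429, 0.107]
tcp_rot: [[0.635, 0.772, -0.006], [0.772, -0.635, -0.002], [-0.006, -0.003, -1.0]]
force: [0.3, -6.5, -19.8]
opening: 0.457
grasp_force: 30.0
```

Emit:
step_arm --pt "-1 0.006 0.007 0.006 0" --pt "-1 0.011 0.014 0.012 0" --pt "-1 0.017 0.021 0.019 0" --pt "-1 0.022 0.027 0.025 0"

```text
time_s: 15.85
position: [0.545, -0.0374, 0.1131]
tcp_rot: [[0.635, 0.773, -0.009], [0.773, -0.635, -0.004], [-0.009, -0.004, -1.0]]
force: [-2.7, -10.1, -17.7]
opening: 0.453
grasp_force: 30.0
```

Emit:
step_arm --pt "-1 0.006 0.008 0.005 0" --pt "-1 0.012 0.015 0.009 0" --pt "-1 0.019 0.023 0.014 0" --pt "-1 0.025 0.03 0.018 0"

```text
time_s: 16.25
position: [0.55, -0.0313, 0.1178]
tcp_rot: [[0.634, 0.773, -0.011], [0.773, -0.634, -0.007], [-0.012, -0.005, -1.0]]
force: [-6.4, -14.0, -14.0]
opening: 0.46
grasp_force: 30.0
```

Emit:
step_arm --pt "-1 0.007 0.008 0.003 0" --pt "-1 0.013 0.016 0.006 0" --pt "-1 0.02 0.024 0.008 0" --pt "-1 0.027 0.032 0.011 0"

```text
time_s: 16.65
position: [0.5557, -0.0244, 0.1211]
tcp_rot: [[0.634, 0.773, -0.014], [0.773, -0.634, -0.009], [-0.015, -0.005, -1.0]]
force: [-7.8, -16.4, -8.7]
opening: 0.457
grasp_force: 30.0
```

Emit:
step_arm --pt "-1 0.007 0.008 0.001 0" --pt "-1 0.014 0.017 0.002 0" --pt "-1 0.021 0.025 0.003 0" --pt "-1 0.027 0.033 0.004 0"

```text
time_s: 17.05
position: [0.5619, -0.0168, 0.1228]
tcp_rot: [[0.634, 0.773, -0.014], [0.773, -0.634, -0.01], [-0.017, -0.005, -1.0]]
force: [-11.4, -17.0, -2.9]
opening: 0.459
grasp_force: 30.0
```

Emit:
step_arm --pt "-1 0.007 0.008 -0.001 0" --pt "-1 0.014 0.017 -0.002 0" --pt "-1 0.021 0.025 -0.003 0" --pt "-1 0.027 0.033 -0.004 0"

```text
time_s: 17.45
position: [0.5687, -0.0086, 0.1229]
tcp_rot: [[0.634, 0.773, -0.014], [0.773, -0.634, -0.01], [-0.017, -0.004, -1.0]]
force: [-12.0, -16.3, 4.7]
opening: 0.455
grasp_force: 30.0
```

Emit:
step_arm --pt "-1 0.007 0.008 -0.003 0" --pt "-1 0.013 0.016 -0.006 0" --pt "-1 0.02 0.024 -0.008 0" --pt "-1 0.027 0.032 -0.011 0"

```text
time_s: 17.85
position: [0.5758, -0.0, 0.1212]
tcp_rot: [[0.634, 0.773, -0.013], [0.773, -0.634, -0.009], [-0.015, -0.004, -1.0]]
force: [-13.7, -13.4, 10.1]
opening: 0.458
grasp_force: 30.0
```

Emit:
step_arm --pt "-1 0.006 0.008 -0.005 0" --pt "-1 0.012 0.015 -0.009 0" --pt "-1 0.019 0.023 -0.014 0" --pt "-1 0.025 0.03 -0.018 0"

```text
time_s: 18.25
position: [0.5828, 0.0084, 0.1175]
tcp_rot: [[0.634, 0.773, -0.011], [0.773, -0.634, -0.008], [-0.013, -0.004, -1.0]]
force: [-12.9, -10.7, 13.0]
opening: 0.46
grasp_force: 30.0
```

Emit:
step_arm --pt "-1 0.006 0.007 -0.006 0" --pt "-1 0.011 0.014 -0.012 0" --pt "-1 0.017 0.021 -0.019 0" --pt "-1 0.022 0.027 -0.025 0"

```text
time_s: 18.65
position: [0.5892, 0.0162, 0.1119]
tcp_rot: [[0.635, 0.773, -0.009], [0.773, -0.635, -0.006], [-0.01, -0.003, -1.0]]
force: [-13.1, -8.2, 15.7]
opening: 0.455
grasp_force: 30.0
```

Emit:
step_arm --pt "-1 0.005 0.006 -0.008 0" --pt "-1 0.01 0.012 -0.015 0" --pt "-1 0.015 0.018 -0.023 0" --pt "-1 0.019 0.024 -0.031 0"

```text
time_s: 19.05
position: [0.5949, 0.0231, 0.1046]
tcp_rot: [[0.635, 0.772, -0.007], [0.772, -0.635, -0.005], [-0.008, -0.002, -1.0]]
force: [-10.9, -6.7, 16.6]
opening: 0.456
grasp_force: 30.0
```

Emit:
step_arm --pt "-1 -0.005 -0.006 0.008 0" --pt "-1 -0.01 -0.012 0.015 0" --pt "-1 -0.015 -0.018 0.023 0" --pt "-1 -0.019 -0.024 0.031 0"

```text
time_s: 19.45
position: [0.5929, 0.0206, 0.1085]
tcp_rot: [[0.637, 0.771, -0.001], [0.771, -0.637, 0.002], [0.001, -0.002, -1.0]]
force: [-1.0, 4.0, -10.0]
opening: 0.456
grasp_force: 30.0
```

Emit:
step_arm --pt "-1 -0.006 -0.007 0.006 0" --pt "-1 -0.011 -0.014 0.012 0" --pt "-1 -0.017 -0.021 0.019 0" --pt "-1 -0.022 -0.027 0.025 0"

```text
time_s: 19.85
position: [0.5873, 0.0138, 0.1154]
tcp_rot: [[0.637, 0.771, -0.001], [0.771, -0.637, 0.002], [0.001, -0.002, -1.0]]
force: [-0.6, 5.0, -8.9]
opening: 0.46
grasp_force: 30.0
```

Emit:
step_arm --pt "-1 -0.006 -0.008 0.005 0" --pt "-1 -0.012 -0.015 0.009 0" --pt "-1 -0.019 -0.023 0.014 0" --pt "-1 -0.025 -0.03 0.018 0"

```text
time_s: 20.25
position: [0.5816, 0.0068, 0.1203]
tcp_rot: [[0.637, 0.771, 0.0], [0.771, -0.637, 0.002], [0.002, -0.001, -1.0]]
force: [-0.5, 7.4, -8.4]
opening: 0.461
grasp_force: 30.0
```

Emit:
step_arm --pt "-1 -0.007 -0.008 0.003 0" --pt "-1 -0.013 -0.016 0.006 0" --pt "-1 -0.02 -0.024 0.008 0" --pt "-1 -0.027 -0.032 0.011 0"

```text
time_s: 20.65
position: [0.5754, -0.0007, 0.1233]
tcp_rot: [[0.637, 0.771, 0.002], [0.771, -0.637, 0.003], [0.004, -0.001, -1.0]]
force: [1.1, 9.5, -7.9]
opening: 0.454
grasp_force: 30.0
```

Emit:
step_arm --pt "-1 -0.007 -0.008 0.001 0" --pt "-1 -0.014 -0.017 0.002 0" --pt "-1 -0.021 -0.025 0.003 0" --pt "-1 -0.027 -0.033 0.004 0"

```text
time_s: 21.05
position: [0.5691, -0.0086, 0.1247]
tcp_rot: [[0.638, 0.77, 0.003], [0.77, -0.638, 0.004], [0.005, -0.001, -1.0]]
force: [0.8, 9.7, -5.5]
opening: 0.457
grasp_force: 30.0
```

Emit:
step_arm --pt "-1 -0.007 -0.008 -0.001 0" --pt "-1 -0.014 -0.017 -0.002 0" --pt "-1 -0.021 -0.025 -0.003 0" --pt "-1 -0.027 -0.033 -0.004 0"

```text
time_s: 21.45
position: [0.5627, -0.0164, 0.1244]
tcp_rot: [[0.638, 0.77, 0.004], [0.77, -0.638, 0.005], [0.006, -0.0, -1.0]]
force: [0.9, 11.7, -0.6]
opening: 0.457
grasp_force: 30.0
```

Emit:
step_arm --pt "-1 -0.007 -0.008 -0.003 0" --pt "-1 -0.013 -0.016 -0.006 0" --pt "-1 -0.02 -0.024 -0.008 0" --pt "-1 -0.027 -0.032 -0.011 0"

```text
time_s: 21.85
position: [0.5562, -0.0243, 0.1222]
tcp_rot: [[0.638, 0.77, 0.004], [0.77, -0.638, 0.005], [0.006, 0.0, -1.0]]
force: [1.0, 12.4, 2.2]
opening: 0.458
grasp_force: 30.0
```

Emit:
step_arm --pt "-1 -0.006 -0.008 -0.005 0" --pt "-1 -0.012 -0.015 -0.009 0" --pt "-1 -0.019 -0.023 -0.014 0" --pt "-1 -0.025 -0.03 -0.018 0"

```text
time_s: 22.25
position: [0.5498, -0.032, 0.1181]
tcp_rot: [[0.638, 0.77, 0.004], [0.77, -0.638, 0.004], [0.006, 0.001, -1.0]]
force: [-0.7, 11.6, 4.5]
opening: 0.458
grasp_force: 30.0
```

Emit:
step_arm --pt "-1 -0.006 -0.007 -0.006 0" --pt "-1 -0.011 -0.014 -0.012 0" --pt "-1 -0.017 -0.021 -0.019 0" --pt "-1 -0.022 -0.027 -0.025 0"

```text
time_s: 22.65
position: [0.5439, -0.0392, 0.1122]
tcp_rot: [[0.637, 0.771, 0.003], [0.771, -0.637, 0.003], [0.005, 0.001, -1.0]]
force: [-1.7, 10.9, 8.9]
opening: 0.457
grasp_force: 30.0
```

Emit:
step_arm --pt "-1 -0.005 -0.006 -0.008 0" --pt "-1 -0.01 -0.012 -0.015 0" --pt "-1 -0.015 -0.018 -0.023 0" --pt "-1 -0.019 -0.024 -0.031 0"

```text
time_s: 23.05
position: [0.5388, -0.0455, 0.1046]
tcp_rot: [[0.637, 0.771, 0.003], [0.771, -0.637, 0.003], [0.004, 0.0, -1.0]]
force: [-3.0, 10.1, 10.1]
opening: 0.454
grasp_force: 30.0
```

```bash
cat > fit.py <<'E'
import numpy as np
from scipy.optimize import least_squares
# dir, x,y,z, fx,fy,fz
D=np.array([
[-1,.5562,-.0243,.1211,2.8,9.0,2.9],[-1,.5498,-.0319,.1169,.7,9.4,4.8],[-1,.544,-.0391,.1109,.4,8.1,7.7],[-1,.5389,-.0452,.1032,-1.3,8.4,9.1],
[1,.5406,-.0429,.107,.3,-6.5,-19.8],[1,.545,-.0374,.1131,-2.7,-10.1,-17.7],[1,.55,-.0313,.1178,-6.4,-14,-14],[1,.5557,-.0244,.1211,-7.8,-16.4,-8.7],[1,.5619,-.0168,.1228,-11.4,-17,-2.9],
[1,.5687,-.0086,.1229,-12,-16.3,4.7],[1,.5758,0,.1212,-13.7,-13.4,10.1],[1,.5828,.0084,.1175,-12.9,-10.7,13],[1,.5892,.0162,.1119,-13.1,-8.2,15.7],[1,.5949,.0231,.1046,-10.9,-6.7,16.6],
[-1,.5929,.0206,.1085,-1,4,-10],[-1,.5873,.0138,.1154,-.6,5,-8.9],[-1,.5816,.0068,.1203,-.5,7.4,-8.4],[-1,.5754,-.0007,.1233,1.1,9.5,-7.9],[-1,.5691,-.0086,.1247,.8,9.7,-5.5],
[-1,.5627,-.0164,.1244,.9,11.7,-.6],[-1,.5562,-.0243,.1222,1,12.4,2.2],[-1,.5498,-.032,.1181,-.7,11.6,4.5],[-1,.5439,-.0392,.1122,-1.7,10.9,8.9],[-1,.5388,-.0455,.1046,-3,10.1,10.1]])
p=np.array([.637,.771]);d=D[:,0];u=D[:,1:3]@p;z=D[:,3]
# circle with direction-dependent offset (arm tilt)
c=least_squares(lambda q:np.hypot(u-q[0],z-q[1])-q[2],[.35,.062,.062]).x
print('centre u,z,r',c)
th=np.arctan2(u-c[0],z-c[1]);F=-(D[:,4:6]@p)*np.cos(th)+D[:,6]*np.sin(th) # hand force on drum along +theta
N=-(D[:,4:6]@p)*np.sin(th)-D[:,6]*np.cos(th)
r=c[2]
for k in zip(d,np.degrees(th).round(1),F.round(1),N.round(1)):print(*k)
def res(q,skip=()):return F*r-(q[0]*(d>0)-q[1]*(d<0)-q[2]*np.sin(th+q[3]))
for sel in(np.ones(len(d),bool),np.arange(len(d))>3):
    s=least_squares(lambda q:res(q)[sel],[.8,.8,.4,-1.5]);J=np.linalg.inv(s.jac.T@s.jac)*2*s.cost/(sel.sum()-4)
    print(s.x,np.degrees(s.x[3]),'+-',np.degrees(J[3,3]**.5),'rms N',np.sqrt(2*s.cost/sel.sum())/r)
    s=least_squares(lambda q:res([q[0],q[0],q[1],q[2]])[sel],[.8,.4,-1.5]);print('sym',s.x,np.degrees(s.x[2]))
E
python3 fit.py; python3 -c "
from rig import *
s=read_state();print(s['time_s'],s['moment'],s['force'],s['position'])"
```

```text
centre u,z,r [0.35281223 0.06443118 0.05957337]
-1.0 -16.9 -9.2 -0.2
-1.0 -27.4 -9.0 -0.7
-1.0 -38.1 -9.9 -2.0
-1.0 -48.9 -10.6 -1.7
1.0 -44.3 17.3 10.8
1.0 -35.3 18.0 8.9
1.0 -26.5 19.6 5.9
1.0 -17.3 19.4 3.1
1.0 -7.6 20.6 0.2
1.0 2.8 20.4 -3.7
1.0 13.8 20.9 -5.3
1.0 25.1 20.4 -4.8
1.0 36.4 21.1 -3.9
1.0 47.6 20.4 -2.3
-1.0 42.8 -8.6 5.7
-1.0 32.1 -7.7 5.7
-1.0 22.3 -8.2 5.7
-1.0 12.6 -9.6 6.0
-1.0 2.9 -8.3 5.1
-1.0 -6.7 -9.5 1.7
-1.0 -16.6 -10.4 0.8
-1.0 -26.9 -9.6 -0.2
-1.0 -37.4 -11.2 -2.6
-1.0 -48.0 -11.4 -2.4
[ 1.01218062  0.71378221  0.22343756 -2.09092841] -119.80137297306604 +- 9.86245135096313 rms N 0.5585854415051286
sym [ 0.86234746  0.37677433 -1.84923059] -105.95310806548098
[ 0.97429046  0.76647123  0.27014221 -2.06729105] -118.44705215445003 +- 7.230582232735742 rms N 0.4740565852392715
sym [ 0.87074558  0.37651348 -1.91574238] -109.76395300829013
23.05 [1.99165487 0.31693964 0.10837046] [-3.02477963 10.1495806  10.1016919 ] [ 0.53879279 -0.04552017  0.10461178]
```

The symmetric fit gives amplitude 0.377 N m (inside the stated 0.34 to 0.45) and heavy side at about θ - 107°, so the bottom is about 25° further in this direction. I regrip on the other side and sweep across the bottom.

Emit:
step_arm --pt "0.35 0 0 0 0" --pt "0.35 0 0 0 0" --pt "0.35 0 0 0 0" --pt "0.35 0.054 0.066 0.065 0" --pt "0.35 0.121 0.147 0.089 0" --pt "0.35 0.187 0.228 0.065 0" --pt "0.35 0.236 0.287 0.004 0" --pt "0.35 0.236 0.287 0.004 0" --pt "-1 0.236 0.287 0.004 0" --pt "-1 0.236 0.287 0.004 0" --pt "-1 0.236 0.287 0.004 0" --pt "-1 0.236 0.287 0.004 0" --pt "-1 0.236 0.287 0.004 0"

```text
time_s: 24.35
position: [0.5959, 0.0242, 0.1031]
tcp_rot: [[0.637, 0.771, -0.002], [0.771, -0.637, 0.0], [-0.001, -0.002, -1.0]]
force: [-3.3, 1.6, 4.2]
opening: 0.454
grasp_force: 30.0
```

Run:
```python
from h import *
s=read_state();P=s['position'];u=P[:2]@[.637,.771];print(s['time_s'],P,s['force'],s['opening'],s['grasp_force'],np.degrees(np.arctan2(u-.3528,P[2]-.0644)),np.hypot(u-.3528,P[2]-.0644))
A=np.arange(50,-61,-10);t=np.radians(A);p=np.array([.637,.771]);r=.06/.25
for i in range(len(A)-1):
    d=r*(np.sin(t[i+1])-np.sin(t[i]));z=r*(np.cos(t[i+1])-np.cos(t[i]))
    print(A[i],A[i+1],[[round(float(v),3) for v in (f*d*p[0],f*d*p[1],f*z)] for f in(.25,.5,.75,1)])
```

```text
24.35 [0.5958791  0.02420562 0.10313556] [-3.32883528  1.57879149  4.20887613] 0.45422798209533116 29.980505533749238 49.5523571489206 0.059707722045406794
50 40 [[-0.005, -0.006, 0.007], [-0.009, -0.011, 0.015], [-0.014, -0.017, 0.022], [-0.019, -0.023, 0.03]]
40 30 [[-0.005, -0.007, 0.006], [-0.011, -0.013, 0.012], [-0.016, -0.02, 0.018], [-0.022, -0.026, 0.024]]
30 20 [[-0.006, -0.007, 0.004], [-0.012, -0.015, 0.009], [-0.018, -0.022, 0.013], [-0.024, -0.029, 0.018]]
20 10 [[-0.006, -0.008, 0.003], [-0.013, -0.016, 0.005], [-0.019, -0.023, 0.008], [-0.026, -0.031, 0.011]]
10 0 [[-0.007, -0.008, 0.001], [-0.013, -0.016, 0.002], [-0.02, -0.024, 0.003], [-0.027, -0.032, 0.004]]
0 -10 [[-0.007, -0.008, -0.001], [-0.013, -0.016, -0.002], [-0.02, -0.024, -0.003], [-0.027, -0.032, -0.004]]
-10 -20 [[-0.006, -0.008, -0.003], [-0.013, -0.016, -0.005], [-0.019, -0.023, -0.008], [-0.026, -0.031, -0.011]]
-20 -30 [[-0.006, -0.007, -0.004], [-0.012, -0.015, -0.009], [-0.018, -0.022, -0.013], [-0.024, -0.029, -0.018]]
-30 -40 [[-0.005, -0.007, -0.006], [-0.011, -0.013, -0.012], [-0.016, -0.02, -0.018], [-0.022, -0.026, -0.024]]
-40 -50 [[-0.005, -0.006, -0.007], [-0.009, -0.011, -0.015], [-0.014, -0.017, -0.022], [-0.019, -0.023, -0.03]]
-50 -60 [[-0.004, -0.005, -0.009], [-0.008, -0.009, -0.017], [-0.011, -0.014, -0.026], [-0.015, -0.019, -0.034]]
```

Emit:
step_arm --pt "-1 -0.005 -0.006 0.007 0" --pt "-1 -0.009 -0.011 0.015 0" --pt "-1 -0.014 -0.017 0.022 0" --pt "-1 -0.019 -0.023 0.03 0"

```text
time_s: 24.75
position: [0.5927, 0.0204, 0.1083]
tcp_rot: [[0.637, 0.771, 0.001], [0.771, -0.637, 0.003], [0.003, -0.001, -1.0]]
force: [3.2, 6.6, -11.5]
opening: 0.455
grasp_force: 30.0
```

Emit:
step_arm --pt "-1 -0.005 -0.007 0.006 0" --pt "-1 -0.011 -0.013 0.012 0" --pt "-1 -0.016 -0.02 0.018 0" --pt "-1 -0.022 -0.026 0.024 0"

```text
time_s: 25.15
position: [0.5877, 0.0142, 0.1143]
tcp_rot: [[0.637, 0.771, 0.002], [0.771, -0.637, 0.004], [0.004, -0.001, -1.0]]
force: [4.5, 7.2, -12.3]
opening: 0.456
grasp_force: 30.0
```

Emit:
step_arm --pt "-1 -0.006 -0.007 0.004 0" --pt "-1 -0.012 -0.015 0.009 0" --pt "-1 -0.018 -0.022 0.013 0" --pt "-1 -0.024 -0.029 0.018 0"

```text
time_s: 25.55
position: [0.5823, 0.0076, 0.1189]
tcp_rot: [[0.638, 0.77, 0.003], [0.77, -0.638, 0.005], [0.006, -0.001, -1.0]]
force: [5.7, 8.7, -13.9]
opening: 0.458
grasp_force: 30.0
```

Emit:
step_arm --pt "-1 -0.006 -0.008 0.003 0" --pt "-1 -0.013 -0.016 0.005 0" --pt "-1 -0.019 -0.023 0.008 0" --pt "-1 -0.026 -0.031 0.011 0"

```text
time_s: 25.95
position: [0.5766, 0.0006, 0.122]
tcp_rot: [[0.638, 0.77, 0.005], [0.77, -0.638, 0.006], [0.008, -0.0, -1.0]]
force: [6.3, 12.3, -12.4]
opening: 0.456
grasp_force: 30.0
```

Emit:
step_arm --pt "-1 -0.007 -0.008 0.001 0" --pt "-1 -0.013 -0.016 0.002 0" --pt "-1 -0.02 -0.024 0.003 0" --pt "-1 -0.027 -0.032 0.004 0"

```text
time_s: 26.35
position: [0.5707, -0.0066, 0.1237]
tcp_rot: [[0.638, 0.77, 0.007], [0.77, -0.638, 0.008], [0.01, 0.001, -1.0]]
force: [8.4, 14.8, -9.2]
opening: 0.457
grasp_force: 30.0
```

Emit:
step_arm --pt "-1 -0.007 -0.008 -0.001 0" --pt "-1 -0.013 -0.016 -0.002 0" --pt "-1 -0.02 -0.024 -0.003 0" --pt "-1 -0.027 -0.032 -0.004 0"

```text
time_s: 26.75
position: [0.5648, -0.0139, 0.1238]
tcp_rot: [[0.639, 0.769, 0.009], [0.769, -0.639, 0.009], [0.012, 0.002, -1.0]]
force: [7.2, 16.5, -2.8]
opening: 0.454
grasp_force: 30.0
```

Emit:
step_arm --pt "-1 -0.006 -0.008 -0.003 0" --pt "-1 -0.013 -0.016 -0.005 0" --pt "-1 -0.019 -0.023 -0.008 0" --pt "-1 -0.026 -0.031 -0.011 0"

```text
time_s: 27.15
position: [0.5586, -0.0215, 0.1223]
tcp_rot: [[0.639, 0.769, 0.01], [0.769, -0.639, 0.009], [0.013, 0.002, -1.0]]
force: [5.2, 17.1, 4.4]
opening: 0.459
grasp_force: 30.0
```

Emit:
step_arm --pt "-1 -0.006 -0.007 -0.004 0" --pt "-1 -0.012 -0.015 -0.009 0" --pt "-1 -0.018 -0.022 -0.013 0" --pt "-1 -0.024 -0.029 -0.018 0"

```text
time_s: 27.55
position: [0.5522, -0.0293, 0.1188]
tcp_rot: [[0.639, 0.769, 0.01], [0.769, -0.639, 0.007], [0.012, 0.003, -1.0]]
force: [2.7, 16.3, 11.4]
opening: 0.454
grasp_force: 30.0
```

Emit:
step_arm --pt "-1 -0.005 -0.007 -0.006 0" --pt "-1 -0.011 -0.013 -0.012 0" --pt "-1 -0.016 -0.02 -0.018 0" --pt "-1 -0.022 -0.026 -0.024 0"

```text
time_s: 27.95
position: [0.546, -0.0368, 0.1133]
tcp_rot: [[0.638, 0.77, 0.008], [0.77, -0.638, 0.006], [0.01, 0.003, -1.0]]
force: [0.8, 14.1, 15.8]
opening: 0.459
grasp_force: 30.0
```

Emit:
step_arm --pt "-1 0.005 0.007 0.006 0" --pt "-1 0.011 0.013 0.012 0" --pt "-1 0.016 0.02 0.018 0" --pt "-1 0.022 0.026 0.024 0"

```text
time_s: 28.35
position: [0.5467, -0.0355, 0.1148]
tcp_rot: [[0.635, 0.772, -0.004], [0.772, -0.635, -0.003], [-0.005, -0.001, -1.0]]
force: [-1.6, -5.5, -10.9]
opening: 0.456
grasp_force: 30.0
```

Emit:
step_arm --pt "-1 0.006 0.007 0.004 0" --pt "-1 0.012 0.015 0.009 0" --pt "-1 0.018 0.022 0.013 0" --pt "-1 0.024 0.029 0.018 0"

```text
time_s: 28.75
position: [0.5519, -0.0292, 0.1192]
tcp_rot: [[0.635, 0.772, -0.006], [0.772, -0.635, -0.004], [-0.007, -0.003, -1.0]]
force: [-2.8, -7.2, -9.0]
opening: 0.46
grasp_force: 30.0
```

Emit:
step_arm --pt "-1 0.006 0.008 0.003 0" --pt "-1 0.013 0.016 0.005 0" --pt "-1 0.019 0.023 0.008 0" --pt "-1 0.026 0.031 0.011 0"

```text
time_s: 29.15
position: [0.5577, -0.0221, 0.1223]
tcp_rot: [[0.635, 0.772, -0.008], [0.772, -0.635, -0.005], [-0.009, -0.003, -1.0]]
force: [-4.9, -9.9, -4.7]
opening: 0.457
grasp_force: 30.0
```

Emit:
step_arm --pt "-1 0.007 0.008 0.001 0" --pt "-1 0.013 0.016 0.002 0" --pt "-1 0.02 0.024 0.003 0" --pt "-1 0.027 0.032 0.004 0"

```text
time_s: 29.55
position: [0.5639, -0.0145, 0.1238]
tcp_rot: [[0.635, 0.773, -0.009], [0.773, -0.635, -0.006], [-0.01, -0.003, -1.0]]
force: [-7.3, -9.4, 0.4]
opening: 0.459
grasp_force: 30.0
```

Emit:
step_arm --pt "-1 0.007 0.008 -0.001 0" --pt "-1 0.013 0.016 -0.002 0" --pt "-1 0.02 0.024 -0.003 0" --pt "-1 0.027 0.032 -0.004 0"

```text
time_s: 29.95
position: [0.5705, -0.0065, 0.1236]
tcp_rot: [[0.635, 0.773, -0.009], [0.773, -0.635, -0.006], [-0.01, -0.003, -1.0]]
force: [-9.1, -9.1, 4.2]
opening: 0.457
grasp_force: 30.0
```

Emit:
step_arm --pt "-1 0.006 0.008 -0.003 0" --pt "-1 0.013 0.016 -0.005 0" --pt "-1 0.019 0.023 -0.008 0" --pt "-1 0.026 0.031 -0.011 0"

```text
time_s: 30.35
position: [0.5771, 0.0016, 0.1215]
tcp_rot: [[0.635, 0.772, -0.009], [0.772, -0.635, -0.005], [-0.01, -0.003, -1.0]]
force: [-9.5, -8.2, 8.9]
opening: 0.456
grasp_force: 30.0
```

Emit:
step_arm --pt "-1 0.006 0.007 -0.004 0" --pt "-1 0.012 0.015 -0.009 0" --pt "-1 0.018 0.022 -0.013 0" --pt "-1 0.024 0.029 -0.018 0"

```text
time_s: 30.75
position: [0.5836, 0.0094, 0.1176]
tcp_rot: [[0.635, 0.772, -0.007], [0.772, -0.635, -0.005], [-0.008, -0.003, -1.0]]
force: [-9.3, -6.3, 11.0]
opening: 0.454
grasp_force: 30.0
```

Emit:
step_arm --pt "-1 0.005 0.007 -0.006 0" --pt "-1 0.011 0.013 -0.012 0" --pt "-1 0.016 0.02 -0.018 0" --pt "-1 0.022 0.026 -0.024 0"

```text
time_s: 31.15
position: [0.5895, 0.0165, 0.1121]
tcp_rot: [[0.635, 0.772, -0.006], [0.772, -0.635, -0.004], [-0.007, -0.003, -1.0]]
force: [-10.6, -4.5, 12.8]
opening: 0.455
grasp_force: 30.0
```

Emit:
step_arm --pt "-1 0.005 0.006 -0.007 0" --pt "-1 0.009 0.011 -0.015 0" --pt "-1 0.014 0.017 -0.022 0" --pt "-1 0.019 0.023 -0.03 0"

```text
time_s: 31.55
position: [0.5947, 0.0228, 0.105]
tcp_rot: [[0.636, 0.772, -0.005], [0.772, -0.636, -0.003], [-0.005, -0.002, -1.0]]
force: [-9.4, -3.2, 13.8]
opening: 0.455
grasp_force: 30.0
```

```bash
cat >> fit.py <<'E'
print('---- grip 2')
E2=np.array([
[-1,.5927,.0204,.1083,3.2,6.6,-11.5],[-1,.5877,.0142,.1143,4.5,7.2,-12.3],[-1,.5823,.0076,.1189,5.7,8.7,-13.9],[-1,.5766,.0006,.122,6.3,12.3,-12.4],[-1,.5707,-.0066,.1237,8.4,14.8,-9.2],[-1,.5648,-.0139,.1238,7.2,16.5,-2.8],[-1,.5586,-.0215,.1223,5.2,17.1,4.4],[-1,.5522,-.0293,.1188,2.7,16.3,11.4],[-1,.546,-.0368,.1133,.8,14.1,15.8],
[1,.5467,-.0355,.1148,-1.6,-5.5,-10.9],[1,.5519,-.0292,.1192,-2.8,-7.2,-9],[1,.5577,-.0221,.1223,-4.9,-9.9,-4.7],[1,.5639,-.0145,.1238,-7.3,-9.4,.4],[1,.5705,-.0065,.1236,-9.1,-9.1,4.2],[1,.5771,.0016,.1215,-9.5,-8.2,8.9],[1,.5836,.0094,.1176,-9.3,-6.3,11],[1,.5895,.0165,.1121,-10.6,-4.5,12.8],[1,.5947,.0228,.105,-9.4,-3.2,13.8]])
def ang(D):
    u=D[:,1:3]@p;z=D[:,3];th=np.arctan2(u-c[0],z-c[1]);return th,-(D[:,4:6]@p)*np.cos(th)+D[:,6]*np.sin(th)
t2,F2=ang(E2);d2=E2[:,0]
for k in zip(d2,np.degrees(t2).round(1),F2.round(1)):print(*k)
def fit(th,F,d,lab,w=None):
    for nm,f,x0 in(('sym',lambda q:F*r-(q[2]*d-q[1]*np.sin(th+q[0])),[-3.5,.38,.8]),('asym',lambda q:F*r-(q[2]*(d>0)-q[3]*(d<0)-q[1]*np.sin(th+q[0])),[-3.5,.38,.8,.8])):
        s=least_squares(f,x0);J=np.linalg.inv(s.jac.T@s.jac)*2*s.cost/(len(F)-len(x0))
        print(lab,nm,s.x.round(3),'phase',np.degrees(s.x[0]).round(1),'+-',np.degrees(J[0,0]**.5).round(1),'bottom at',(-180-np.degrees(s.x[0])).round(1),'rms N',(np.sqrt(2*s.cost/len(F))/r).round(2))
fit(t2,F2,d2,'g2')
dl=np.arctan2(np.array([.53879,-.04552])@p-c[0],.10461-c[1])-np.radians(49.55);print('delta',np.degrees(dl))
fit(np.r_[th-dl,t2],np.r_[F,F2],np.r_[d,d2],'both (in grip2 theta)')
E
python3 fit.py | sed -n '/grip 2/,$p'; python3 -c "
from rig import *
s=read_state();print(s['time_s'],s['moment'],s['force'],s['position'])"
```

```text
---- grip 2
-1.0 42.7 -13.0
-1.0 33.1 -13.8
-1.0 23.8 -15.1
-1.0 14.6 -16.2
-1.0 5.4 -17.6
-1.0 -3.6 -17.1
-1.0 -13.2 -17.1
-1.0 -23.5 -17.6
-1.0 -34.3 -18.3
1.0 -32.4 10.3
1.0 -23.5 10.3
1.0 -14.2 11.6
1.0 -4.6 11.8
1.0 5.4 13.2
1.0 15.7 14.3
1.0 26.2 14.5
1.0 36.6 15.8
1.0 47.1 15.9
g2 sym [-3.613  0.282  0.869] phase -207.0 +- 2.1 bottom at 27.0 rms N 0.49
g2 asym [-3.801  0.31   0.925  0.812] phase -217.8 +- 14.7 bottom at 37.8 rms N 0.48
delta -97.59836227640186
both (in grip2 theta) sym [-3.536  0.36   0.864] phase -202.6 +- 1.5 bottom at 22.6 rms N 0.71
both (in grip2 theta) asym [-3.686  0.334  0.911  0.816] phase -211.2 +- 3.0 bottom at 31.2 rms N 0.62
31.55 [-0.8722828   1.69495542  0.0412133 ] [-9.40343182 -3.17881346 13.80877176] [0.59467966 0.02276466 0.10501678]
```

Both fits put the bottom at about 23 to 31° in this grip, and the local one gives 27 ± 2°. I add two more back-and-forth sweeps round it to tighten that.

Emit:
step_arm --pt "-1 -0.005 -0.006 0.007 0" --pt "-1 -0.009 -0.011 0.015 0" --pt "-1 -0.014 -0.017 0.022 0" --pt "-1 -0.019 -0.023 0.03 0"

```text
time_s: 31.95
position: [0.5927, 0.0203, 0.1085]
tcp_rot: [[0.638, 0.77, 0.0], [0.77, -0.638, 0.004], [0.003, -0.002, -1.0]]
force: [1.7, 5.0, -11.8]
opening: 0.459
grasp_force: 30.0
```

Emit:
step_arm --pt "-1 -0.005 -0.007 0.006 0" --pt "-1 -0.011 -0.013 0.012 0" --pt "-1 -0.016 -0.02 0.018 0" --pt "-1 -0.022 -0.026 0.024 0"

```text
time_s: 32.35
position: [0.5878, 0.0144, 0.1145]
tcp_rot: [[0.638, 0.77, 0.002], [0.77, -0.638, 0.004], [0.004, -0.002, -1.0]]
force: [3.6, 6.9, -12.9]
opening: 0.455
grasp_force: 30.0
```

Emit:
step_arm --pt "-1 -0.006 -0.007 0.004 0" --pt "-1 -0.012 -0.015 0.009 0" --pt "-1 -0.018 -0.022 0.013 0" --pt "-1 -0.024 -0.029 0.018 0"

```text
time_s: 32.75
position: [0.5824, 0.0078, 0.1191]
tcp_rot: [[0.638, 0.77, 0.003], [0.77, -0.638, 0.006], [0.006, -0.001, -1.0]]
force: [5.1, 8.7, -13.8]
opening: 0.461
grasp_force: 30.0
```

Emit:
step_arm --pt "-1 -0.006 -0.008 0.003 0" --pt "-1 -0.013 -0.016 0.005 0" --pt "-1 -0.019 -0.023 0.008 0" --pt "-1 -0.026 -0.031 0.011 0"

```text
time_s: 33.15
position: [0.5768, 0.0008, 0.1222]
tcp_rot: [[0.638, 0.77, 0.005], [0.77, -0.638, 0.007], [0.008, -0.001, -1.0]]
force: [6.2, 10.8, -10.8]
opening: 0.455
grasp_force: 30.0
```

Emit:
step_arm --pt "-1 -0.007 -0.008 0.001 0" --pt "-1 -0.013 -0.016 0.002 0" --pt "-1 -0.02 -0.024 0.003 0" --pt "-1 -0.027 -0.032 0.004 0"

```text
time_s: 33.55
position: [0.5708, -0.0064, 0.1239]
tcp_rot: [[0.639, 0.769, 0.007], [0.769, -0.639, 0.008], [0.011, 0.0, -1.0]]
force: [6.6, 14.4, -9.8]
opening: 0.46
grasp_force: 30.0
```

Emit:
step_arm --pt "-1 0.007 0.008 -0.001 0" --pt "-1 0.013 0.016 -0.002 0" --pt "-1 0.02 0.024 -0.003 0" --pt "-1 0.027 0.032 -0.004 0"

```text
time_s: 33.95
position: [0.5712, -0.0058, 0.1237]
tcp_rot: [[0.635, 0.773, -0.008], [0.773, -0.635, -0.006], [-0.009, -0.002, -1.0]]
force: [-10.5, -8.8, 6.4]
opening: 0.456
grasp_force: 30.0
```

Emit:
step_arm --pt "-1 0.006 0.008 -0.003 0" --pt "-1 0.013 0.016 -0.005 0" --pt "-1 0.019 0.023 -0.008 0" --pt "-1 0.026 0.031 -0.011 0"

```text
time_s: 34.35
position: [0.5771, 0.0015, 0.1217]
tcp_rot: [[0.635, 0.772, -0.008], [0.772, -0.635, -0.006], [-0.01, -0.003, -1.0]]
force: [-9.2, -6.5, 9.4]
opening: 0.453
grasp_force: 30.0
```

Emit:
step_arm --pt "-1 0.006 0.007 -0.004 0" --pt "-1 0.012 0.015 -0.009 0" --pt "-1 0.018 0.022 -0.013 0" --pt "-1 0.024 0.029 -0.018 0"

```text
time_s: 34.75
position: [0.5836, 0.0093, 0.1178]
tcp_rot: [[0.635, 0.772, -0.007], [0.772, -0.635, -0.005], [-0.008, -0.002, -1.0]]
force: [-10.1, -5.5, 14.1]
opening: 0.457
grasp_force: 30.0
```

Emit:
step_arm --pt "-1 0.005 0.007 -0.006 0" --pt "-1 0.011 0.013 -0.012 0" --pt "-1 0.016 0.02 -0.018 0" --pt "-1 0.022 0.026 -0.024 0"

```text
time_s: 35.15
position: [0.5895, 0.0164, 0.1122]
tcp_rot: [[0.635, 0.772, -0.006], [0.772, -0.635, -0.004], [-0.007, -0.002, -1.0]]
force: [-9.7, -4.0, 14.5]
opening: 0.458
grasp_force: 30.0
```

Emit:
step_arm --pt "-1 0.005 0.006 -0.007 0" --pt "-1 0.009 0.011 -0.015 0" --pt "-1 0.014 0.017 -0.022 0" --pt "-1 0.019 0.023 -0.03 0"

```text
time_s: 35.55
position: [0.5947, 0.0227, 0.105]
tcp_rot: [[0.636, 0.772, -0.005], [0.772, -0.636, -0.003], [-0.006, -0.002, -1.0]]
force: [-9.5, -2.3, 15.2]
opening: 0.46
grasp_force: 30.0
```

Emit:
step_arm --pt "-1 -0.005 -0.006 0.007 0" --pt "-1 -0.009 -0.011 0.015 0" --pt "-1 -0.014 -0.017 0.022 0" --pt "-1 -0.019 -0.023 0.03 0"

```text
time_s: 35.95
position: [0.5927, 0.0203, 0.1085]
tcp_rot: [[0.638, 0.77, 0.0], [0.77, -0.638, 0.004], [0.003, -0.002, -1.0]]
force: [0.6, 6.6, -11.3]
opening: 0.46
grasp_force: 30.0
```

Emit:
step_arm --pt "-1 -0.005 -0.007 0.006 0" --pt "-1 -0.011 -0.013 0.012 0" --pt "-1 -0.016 -0.02 0.018 0" --pt "-1 -0.022 -0.026 0.024 0"

```text
time_s: 36.35
position: [0.5878, 0.0143, 0.1144]
tcp_rot: [[0.638, 0.77, 0.002], [0.77, -0.638, 0.004], [0.004, -0.002, -1.0]]
force: [2.4, 7.0, -12.5]
opening: 0.457
grasp_force: 30.0
```

Emit:
step_arm --pt "-1 -0.006 -0.007 0.004 0" --pt "-1 -0.012 -0.015 0.009 0" --pt "-1 -0.018 -0.022 0.013 0" --pt "-1 -0.024 -0.029 0.018 0"

```text
time_s: 36.75
position: [0.5823, 0.0076, 0.119]
tcp_rot: [[0.638, 0.77, 0.003], [0.77, -0.638, 0.005], [0.006, -0.001, -1.0]]
force: [3.4, 9.3, -12.8]
opening: 0.459
grasp_force: 30.0
```

Emit:
step_arm --pt "-1 -0.006 -0.008 0.003 0" --pt "-1 -0.013 -0.016 0.005 0" --pt "-1 -0.019 -0.023 0.008 0" --pt "-1 -0.026 -0.031 0.011 0"

```text
time_s: 37.15
position: [0.5766, 0.0007, 0.1221]
tcp_rot: [[0.638, 0.77, 0.005], [0.77, -0.638, 0.007], [0.008, -0.001, -1.0]]
force: [5.3, 12.2, -11.6]
opening: 0.456
grasp_force: 30.0
```

Emit:
step_arm --pt "-1 -0.007 -0.008 0.001 0" --pt "-1 -0.013 -0.016 0.002 0" --pt "-1 -0.02 -0.024 0.003 0" --pt "-1 -0.027 -0.032 0.004 0"

```text
time_s: 37.55
position: [0.5707, -0.0066, 0.1238]
tcp_rot: [[0.639, 0.769, 0.007], [0.769, -0.639, 0.008], [0.01, 0.0, -1.0]]
force: [5.6, 15.0, -7.5]
opening: 0.456
grasp_force: 30.0
```

Emit:
step_arm --pt "-1 0.007 0.008 -0.001 0" --pt "-1 0.013 0.016 -0.002 0" --pt "-1 0.02 0.024 -0.003 0" --pt "-1 0.027 0.032 -0.004 0"

```text
time_s: 37.95
position: [0.5711, -0.0059, 0.1236]
tcp_rot: [[0.635, 0.773, -0.008], [0.773, -0.635, -0.006], [-0.01, -0.002, -1.0]]
force: [-9.9, -8.5, 6.4]
opening: 0.457
grasp_force: 30.0
```

Emit:
step_arm --pt "-1 0.006 0.008 -0.003 0" --pt "-1 0.013 0.016 -0.005 0" --pt "-1 0.019 0.023 -0.008 0" --pt "-1 0.026 0.031 -0.011 0"

```text
time_s: 38.35
position: [0.577, 0.0014, 0.1216]
tcp_rot: [[0.635, 0.772, -0.008], [0.772, -0.635, -0.006], [-0.01, -0.003, -1.0]]
force: [-11.0, -6.8, 10.0]
opening: 0.458
grasp_force: 30.0
```

Emit:
step_arm --pt "-1 0.006 0.007 -0.004 0" --pt "-1 0.012 0.015 -0.009 0" --pt "-1 0.018 0.022 -0.013 0" --pt "-1 0.024 0.029 -0.018 0"

```text
time_s: 38.75
position: [0.5835, 0.0092, 0.1177]
tcp_rot: [[0.635, 0.772, -0.007], [0.772, -0.635, -0.005], [-0.008, -0.002, -1.0]]
force: [-11.4, -4.5, 13.2]
opening: 0.458
grasp_force: 30.0
```

Emit:
step_arm --pt "-1 0.005 0.007 -0.006 0" --pt "-1 0.011 0.013 -0.012 0" --pt "-1 0.016 0.02 -0.018 0" --pt "-1 0.022 0.026 -0.024 0"

```text
time_s: 39.15
position: [0.5894, 0.0163, 0.1121]
tcp_rot: [[0.635, 0.772, -0.006], [0.772, -0.635, -0.004], [-0.007, -0.002, -1.0]]
force: [-11.6, -2.5, 13.8]
opening: 0.459
grasp_force: 30.0
```

Emit:
step_arm --pt "-1 0.005 0.006 -0.007 0" --pt "-1 0.009 0.011 -0.015 0" --pt "-1 0.014 0.017 -0.022 0" --pt "-1 0.019 0.023 -0.03 0"

```text
time_s: 39.55
position: [0.5946, 0.0226, 0.105]
tcp_rot: [[0.636, 0.772, -0.005], [0.772, -0.636, -0.003], [-0.006, -0.002, -1.0]]
force: [-9.7, -0.9, 15.2]
opening: 0.458
grasp_force: 30.0
```

```bash
cat >> fit.py <<'E'
print('---- more')
E3=np.array([[-1,.5927,.0203,.1085,1.7,5,-11.8],[-1,.5878,.0144,.1145,3.6,6.9,-12.9],[-1,.5824,.0078,.1191,5.1,8.7,-13.8],[-1,.5768,.0008,.1222,6.2,10.8,-10.8],[-1,.5708,-.0064,.1239,6.6,14.4,-9.8],
[1,.5712,-.0058,.1237,-10.5,-8.8,6.4],[1,.5771,.0015,.1217,-9.2,-6.5,9.4],[1,.5836,.0093,.1178,-10.1,-5.5,14.1],[1,.5895,.0164,.1122,-9.7,-4,14.5],[1,.5947,.0227,.105,-9.5,-2.3,15.2],
[-1,.5927,.0203,.1085,.6,6.6,-11.3],[-1,.5878,.0143,.1144,2.4,7,-12.5],[-1,.5823,.0076,.119,3.4,9.3,-12.8],[-1,.5766,.0007,.1221,5.3,12.2,-11.6],[-1,.5707,-.0066,.1238,5.6,15,-7.5],
[1,.5711,-.0059,.1236,-9.9,-8.5,6.4],[1,.577,.0014,.1216,-11,-6.8,10],[1,.5835,.0092,.1177,-11.4,-4.5,13.2],[1,.5894,.0163,.1121,-11.6,-2.5,13.8],[1,.5946,.0226,.105,-9.7,-.9,15.2]])
t3,F3=ang(E3);d3=E3[:,0]
for k in zip(d3,np.degrees(t3).round(1),F3.round(1)):print(*k)
T=np.r_[t2,t3];FF=np.r_[F2,F3];dd=np.r_[d2,d3]
fit(t3,F3,d3,'g3');fit(T,FF,dd,'g2+g3')
k=T>-.1;q1=np.polyfit(np.degrees(T[k&(dd>0)]),FF[k&(dd>0)],1);q0=np.polyfit(np.degrees(T[k&(dd<0)]),FF[k&(dd<0)],1);print('cross',-(q1+q0)[1]/(q1+q0)[0],q1,q0)
fit(np.r_[th-dl,T],np.r_[F,FF],np.r_[d,dd],'all')
E
python3 fit.py | sed -n '/more/,$p'
```

```text
---- more
-1.0 42.5 -11.6
-1.0 33.2 -13.4
-1.0 23.9 -14.7
-1.0 14.8 -14.6
-1.0 5.6 -16.2
1.0 6.3 14.1
1.0 15.6 13.0
1.0 26.1 15.8
1.0 36.5 16.1
1.0 47.0 16.5
-1.0 42.5 -11.7
-1.0 33.2 -12.6
-1.0 23.7 -13.7
-1.0 14.6 -15.3
-1.0 5.4 -15.8
1.0 6.2 13.5
1.0 15.5 14.5
1.0 26.0 15.4
1.0 36.4 15.7
1.0 46.9 15.8
g3 sym [-3.473  0.309  0.858] phase -199.0 +- 1.7 bottom at 19.0 rms N 0.58
g3 asym [-2.932  0.387  0.663  1.053] phase -168.0 +- 41.1 bottom at -12.0 rms N 0.57
g2+g3 sym [-3.521  0.306  0.863] phase -201.7 +- 1.3 bottom at 21.7 rms N 0.62
g2+g3 asym [-3.583  0.31   0.881  0.844] phase -205.3 +- 14.2 bottom at 25.3 rms N 0.62
cross 21.871213605061406 [ 0.07416169 12.9351042 ] [  0.11374956 -17.04495119]
all sym [-3.513  0.357  0.862] phase -201.3 +- 1.1 bottom at 21.3 rms N 0.69
all asym [-3.661  0.33   0.91   0.814] phase -209.8 +- 2.7 bottom at 29.8 rms N 0.63
```

Later sweeps shifted the estimate to about 19 to 22°. To check sensor drift and get a symmetric range, I release, read the free force, and regrip so that the bottom falls with the grip near the top.

Emit:
step_arm --pt "0.35 0 0 0 0" --pt "0.35 0 0 0 0" --pt "0.35 0 0 0 0"

```text
time_s: 39.85
position: [0.5989, 0.0235, 0.1032]
tcp_rot: [[0.637, 0.771, 0.004], [0.771, -0.637, -0.001], [0.002, 0.003, -1.0]]
force: [-0.6, 0.3, 0.2]
opening: 0.628
grasp_force: 0.0
```

Emit:
step_arm --pt "0.35 -0.026 -0.032 0.031 0" --pt "0.35 -0.053 -0.064 0.063 0"

```text
time_s: 40.05
position: [0.5837, 0.0077, 0.1187]
tcp_rot: [[0.636, 0.772, 0.0], [0.772, -0.636, -0.0], [-0.0, 0.0, -1.0]]
force: [0.4, -0.7, 0.2]
opening: 0.671
grasp_force: 0.0
```

Emit:
step_arm --pt "0.35 0 0 0 0"

```text
time_s: 40.15
position: [0.5838, 0.0069, 0.1199]
tcp_rot: [[0.638, 0.77, 0.002], [0.77, -0.638, -0.001], [0.001, 0.002, -1.0]]
force: [0.5, -0.6, 0.5]
opening: 0.673
grasp_force: 0.0
```

Emit:
step_arm --pt "0.35 0 0 0 0"

```text
time_s: 40.25
position: [0.5841, 0.0078, 0.1191]
tcp_rot: [[0.637, 0.771, 0.001], [0.771, -0.637, -0.0], [0.001, 0.001, -1.0]]
force: [0.4, 0.6, -0.2]
opening: 0.676
grasp_force: 0.0
```

Emit:
step_arm --pt "-1 0 0 0 0" --pt "-1 0 0 0 0" --pt "-1 0 0 0 0" --pt "-1 0 0 0 0" --pt "-1 0 0 0 0"

```text
time_s: 40.75
position: [0.5833, 0.0089, 0.1182]
tcp_rot: [[0.637, 0.771, -0.001], [0.771, -0.637, 0.001], [-0.0, -0.001, -1.0]]
force: [-0.5, 1.7, -0.6]
opening: 0.454
grasp_force: 30.0
```

Run:
```python
from h import *
s=read_state();P=s['position'];u=P[:2]@[.637,.771];print(s['time_s'],P,s['force'],s['moment'],s['opening'],np.degrees(np.arctan2(u-.3528,P[2]-.0644)),np.hypot(u-.3528,P[2]-.0644))
```

```text
40.75 [0.58331934 0.00894668 0.11817869] [-0.51143776  1.6912561  -0.56789486] [ 0.24942803  0.11143772 -0.06445084] 0.4542233892835816 25.518389774109078 0.05959207672283403
```

Sensor bias is nil. Now I sweep symmetrically about the expected bottom.

Emit:
step_arm --pt "-1 -0.006 -0.007 0.004 0" --pt "-1 -0.012 -0.015 0.009 0"

```text
time_s: 40.95
position: [0.5819, 0.0071, 0.1193]
tcp_rot: [[0.638, 0.77, 0.003], [0.77, -0.638, 0.005], [0.005, -0.001, -1.0]]
force: [4.5, 8.2, -9.4]
opening: 0.459
grasp_force: 30.0
```

Emit:
step_arm --pt "-1 -0.006 -0.008 0.003 0" --pt "-1 -0.013 -0.016 0.005 0" --pt "-1 -0.019 -0.023 0.008 0" --pt "-1 -0.026 -0.031 0.011 0"

```text
time_s: 41.35
position: [0.5762, 0.0002, 0.1223]
tcp_rot: [[0.638, 0.77, 0.004], [0.77, -0.638, 0.006], [0.007, -0.001, -1.0]]
force: [7.4, 9.8, -9.9]
opening: 0.451
grasp_force: 30.0
```

Emit:
step_arm --pt "-1 -0.007 -0.008 0.001 0" --pt "-1 -0.013 -0.016 0.002 0" --pt "-1 -0.02 -0.024 0.003 0" --pt "-1 -0.027 -0.032 0.004 0"

```text
time_s: 41.75
position: [0.5702, -0.0072, 0.1238]
tcp_rot: [[0.638, 0.77, 0.006], [0.77, -0.638, 0.007], [0.009, 0.0, -1.0]]
force: [7.1, 12.5, -7.4]
opening: 0.457
grasp_force: 30.0
```

Emit:
step_arm --pt "-1 -0.007 -0.008 -0.001 0" --pt "-1 -0.013 -0.016 -0.002 0" --pt "-1 -0.02 -0.024 -0.003 0" --pt "-1 -0.027 -0.032 -0.004 0"

```text
time_s: 42.15
position: [0.5642, -0.0146, 0.1238]
tcp_rot: [[0.639, 0.77, 0.008], [0.77, -0.639, 0.008], [0.011, 0.001, -1.0]]
force: [6.1, 14.7, -1.7]
opening: 0.454
grasp_force: 30.0
```

Emit:
step_arm --pt "-1 -0.006 -0.008 -0.003 0" --pt "-1 -0.013 -0.016 -0.005 0" --pt "-1 -0.019 -0.023 -0.008 0" --pt "-1 -0.026 -0.031 -0.011 0"

```text
time_s: 42.55
position: [0.5579, -0.0222, 0.1221]
tcp_rot: [[0.639, 0.769, 0.009], [0.769, -0.639, 0.008], [0.012, 0.002, -1.0]]
force: [4.9, 16.2, 4.3]
opening: 0.455
grasp_force: 30.0
```

Emit:
step_arm --pt "-1 -0.006 -0.007 -0.004 0" --pt "-1 -0.012 -0.015 -0.009 0" --pt "-1 -0.018 -0.022 -0.013 0" --pt "-1 -0.024 -0.029 -0.018 0"

```text
time_s: 42.95
position: [0.5516, -0.0299, 0.1185]
tcp_rot: [[0.638, 0.77, 0.008], [0.77, -0.638, 0.007], [0.01, 0.002, -1.0]]
force: [2.6, 14.5, 11.3]
opening: 0.457
grasp_force: 30.0
```

Emit:
step_arm --pt "-1 -0.005 -0.007 -0.006 0" --pt "-1 -0.011 -0.013 -0.012 0" --pt "-1 -0.016 -0.02 -0.018 0" --pt "-1 -0.022 -0.026 -0.024 0"

```text
time_s: 43.35
position: [0.5457, -0.0372, 0.113]
tcp_rot: [[0.638, 0.77, 0.007], [0.77, -0.638, 0.005], [0.009, 0.002, -1.0]]
force: [2.2, 12.6, 13.6]
opening: 0.454
grasp_force: 30.0
```

Emit:
step_arm --pt "-1 0.005 0.007 0.006 0" --pt "-1 0.011 0.013 0.012 0" --pt "-1 0.016 0.02 0.018 0" --pt "-1 0.022 0.026 0.024 0"

```text
time_s: 43.75
position: [0.5463, -0.0359, 0.1144]
tcp_rot: [[0.635, 0.772, -0.005], [0.772, -0.635, -0.003], [-0.006, -0.002, -1.0]]
force: [-1.3, -7.4, -12.2]
opening: 0.455
grasp_force: 30.0
```

Emit:
step_arm --pt "-1 0.006 0.007 0.004 0" --pt "-1 0.012 0.015 0.009 0" --pt "-1 0.018 0.022 0.013 0" --pt "-1 0.024 0.029 0.018 0"

```text
time_s: 44.15
position: [0.5512, -0.0299, 0.1188]
tcp_rot: [[0.635, 0.772, -0.008], [0.772, -0.635, -0.005], [-0.009, -0.003, -1.0]]
force: [-2.7, -9.0, -9.4]
opening: 0.456
grasp_force: 30.0
```

Emit:
step_arm --pt "-1 0.006 0.008 0.003 0" --pt "-1 0.013 0.016 0.005 0" --pt "-1 0.019 0.023 0.008 0" --pt "-1 0.026 0.031 0.011 0"

```text
time_s: 44.55
position: [0.5568, -0.0231, 0.1218]
tcp_rot: [[0.635, 0.773, -0.01], [0.773, -0.635, -0.006], [-0.011, -0.004, -1.0]]
force: [-6.3, -11.6, -5.7]
opening: 0.46
grasp_force: 30.0
```

Emit:
step_arm --pt "-1 0.007 0.008 0.001 0" --pt "-1 0.013 0.016 0.002 0" --pt "-1 0.02 0.024 0.003 0" --pt "-1 0.027 0.032 0.004 0"

```text
time_s: 44.95
position: [0.563, -0.0155, 0.1234]
tcp_rot: [[0.634, 0.773, -0.011], [0.773, -0.635, -0.007], [-0.013, -0.004, -1.0]]
force: [-7.9, -12.9, -0.5]
opening: 0.456
grasp_force: 30.0
```

Emit:
step_arm --pt "-1 0.007 0.008 -0.001 0" --pt "-1 0.013 0.016 -0.002 0" --pt "-1 0.02 0.024 -0.003 0" --pt "-1 0.027 0.032 -0.004 0"

```text
time_s: 45.35
position: [0.5696, -0.0076, 0.1233]
tcp_rot: [[0.634, 0.773, -0.011], [0.773, -0.635, -0.007], [-0.013, -0.004, -1.0]]
force: [-10.2, -12.0, 5.1]
opening: 0.459
grasp_force: 30.0
```

Emit:
step_arm --pt "-1 0.006 0.008 -0.003 0" --pt "-1 0.013 0.016 -0.005 0" --pt "-1 0.019 0.023 -0.008 0" --pt "-1 0.026 0.031 -0.011 0"

```text
time_s: 45.75
position: [0.5763, 0.0006, 0.1214]
tcp_rot: [[0.635, 0.773, -0.01], [0.773, -0.635, -0.007], [-0.012, -0.004, -1.0]]
force: [-10.5, -10.4, 9.9]
opening: 0.459
grasp_force: 30.0
```

Emit:
step_arm --pt "-1 0.006 0.007 -0.004 0" --pt "-1 0.012 0.015 -0.009 0" --pt "-1 0.018 0.022 -0.013 0" --pt "-1 0.024 0.029 -0.018 0"

```text
time_s: 46.15
position: [0.5829, 0.0086, 0.1176]
tcp_rot: [[0.635, 0.773, -0.009], [0.773, -0.635, -0.006], [-0.01, -0.003, -1.0]]
force: [-9.6, -7.7, 14.1]
opening: 0.456
grasp_force: 30.0
```

Emit:
step_arm --pt "-1 0.005 0.007 -0.006 0" --pt "-1 0.011 0.013 -0.012 0" --pt "-1 0.016 0.02 -0.018 0" --pt "-1 0.022 0.026 -0.024 0"

```text
time_s: 46.55
position: [0.5889, 0.0158, 0.1121]
tcp_rot: [[0.635, 0.772, -0.008], [0.772, -0.635, -0.004], [-0.008, -0.003, -1.0]]
force: [-10.2, -4.7, 15.2]
opening: 0.455
grasp_force: 30.0
```

Emit:
step_arm --pt "-1 -0.005 -0.007 0.006 0" --pt "-1 -0.011 -0.013 0.012 0" --pt "-1 -0.016 -0.02 0.018 0" --pt "-1 -0.022 -0.026 0.024 0"

```text
time_s: 46.95
position: [0.5872, 0.0136, 0.1145]
tcp_rot: [[0.638, 0.77, 0.0], [0.77, -0.638, 0.004], [0.003, -0.002, -1.0]]
force: [2.9, 4.5, -12.9]
opening: 0.459
grasp_force: 30.0
```

Emit:
step_arm --pt "-1 -0.006 -0.007 0.004 0" --pt "-1 -0.012 -0.015 0.009 0" --pt "-1 -0.018 -0.022 0.013 0" --pt "-1 -0.024 -0.029 0.018 0"

```text
time_s: 47.35
position: [0.5819, 0.0071, 0.119]
tcp_rot: [[0.638, 0.77, 0.002], [0.77, -0.638, 0.005], [0.005, -0.002, -1.0]]
force: [4.9, 6.8, -12.2]
opening: 0.463
grasp_force: 30.0
```

Emit:
step_arm --pt "-1 -0.006 -0.008 0.003 0" --pt "-1 -0.013 -0.016 0.005 0" --pt "-1 -0.019 -0.023 0.008 0" --pt "-1 -0.026 -0.031 0.011 0"

```text
time_s: 47.75
position: [0.5762, 0.0002, 0.1221]
tcp_rot: [[0.638, 0.77, 0.004], [0.77, -0.638, 0.006], [0.007, -0.001, -1.0]]
force: [5.0, 10.3, -12.2]
opening: 0.455
grasp_force: 30.0
```

```bash
cat >> fit.py <<'E'
print('---- grip 3')
E4=np.array([[-1,.5762,.0002,.1223,7.4,9.8,-9.9],[-1,.5702,-.0072,.1238,7.1,12.5,-7.4],[-1,.5642,-.0146,.1238,6.1,14.7,-1.7],[-1,.5579,-.0222,.1221,4.9,16.2,4.3],[-1,.5516,-.0299,.1185,2.6,14.5,11.3],[-1,.5457,-.0372,.113,2.2,12.6,13.6],
[1,.5463,-.0359,.1144,-1.3,-7.4,-12.2],[1,.5512,-.0299,.1188,-2.7,-9,-9.4],[1,.5568,-.0231,.1218,-6.3,-11.6,-5.7],[1,.563,-.0155,.1234,-7.9,-12.9,-.5],[1,.5696,-.0076,.1233,-10.2,-12,5.1],[1,.5763,.0006,.1214,-10.5,-10.4,9.9],[1,.5829,.0086,.1176,-9.6,-7.7,14.1],[1,.5889,.0158,.1121,-10.2,-4.7,15.2],
[-1,.5872,.0136,.1145,2.9,4.5,-12.9],[-1,.5819,.0071,.119,4.9,6.8,-12.2],[-1,.5762,.0002,.1221,5,10.3,-12.2]])
t4,F4=ang(E4);d4=E4[:,0]
for k in zip(d4,np.degrees(t4).round(1),F4.round(1)):print(*k)
fit(t4,F4,d4,'g3rd')
fit(np.r_[T-np.radians(21.4),t4],np.r_[FF,F4],np.r_[dd,d4],'g2+3 in grip3')
fit(np.r_[th-dl-np.radians(21.4),T-np.radians(21.4),t4],np.r_[F,FF,F4],np.r_[d,dd,d4],'all in grip3')
E
python3 fit.py | sed -n '/grip 3/,$p'
```

```text
---- grip 3
-1.0 14.0 -14.3
-1.0 4.7 -14.7
-1.0 -4.5 -15.0
-1.0 -14.2 -16.2
-1.0 -24.4 -16.4
-1.0 -34.9 -16.9
1.0 -33.0 12.1
1.0 -24.5 11.8
1.0 -15.5 14.0
1.0 -5.9 14.9
1.0 4.0 16.1
1.0 14.5 16.7
1.0 25.3 16.9
1.0 35.9 17.1
-1.0 32.4 -11.4
-1.0 23.2 -12.5
-1.0 14.0 -13.7
g3rd sym [-3.109  0.289  0.883] phase -178.1 +- 1.9 bottom at -1.9 rms N 0.55
g3rd asym [-3.048  0.29   0.866  0.899] phase -174.6 +- 28.0 bottom at -5.4 rms N 0.55
g2+3 in grip3 sym [-3.138  0.301  0.869] phase -179.8 +- 1.1 bottom at -0.2 rms N 0.63
g2+3 in grip3 asym [-3.132  0.301  0.867  0.871] phase -179.5 +- 12.0 bottom at -0.5 rms N 0.63
all in grip3 sym [-3.133  0.35   0.866] phase -179.5 +- 1.0 bottom at -0.5 rms N 0.71
all in grip3 asym [-3.301  0.325  0.919  0.813] phase -189.1 +- 2.6 bottom at 9.1 rms N 0.64
```

All data agree: the bottom is at θ ≈ -0.5° in this grip. I turn to it and hold.

Emit:
step_arm --pt "-1 -0.007 -0.008 0.001 0" --pt "-1 -0.013 -0.016 0.002 0" --pt "-1 -0.02 -0.024 0.003 0" --pt "-1 -0.027 -0.032 0.004 0" --pt "-1 -0.034 -0.04 0.003 0" --pt "-1 -0.04 -0.048 0.002 0" --pt "-1 -0.04 -0.048 0.002 0" --pt "-1 -0.04 -0.048 0.002 0"

```text
time_s: 48.55
position: [0.5671, -0.0109, 0.1239]
tcp_rot: [[0.639, 0.77, 0.006], [0.77, -0.639, 0.007], [0.01, -0.0, -1.0]]
force: [4.9, 12.0, -4.7]
opening: 0.46
grasp_force: 30.0
```

Run:
```python
from h import *
s=read_state();P=s['position'];u=P[:2]@[.637,.771];print(s['time_s'],P,s['force'],s['opening'],np.degrees(np.arctan2(u-.3528,P[2]-.0644)))
```

```text
48.55 [ 0.56710015 -0.01087927  0.12386719] [ 4.8957405  11.98344856 -4.67625758] 0.46002346001328864 0.052874574509922195
```

The drum is at θ = 0.05°. I ease off the push so nothing creeps, then hand in.

Emit:
step_arm --pt "-1 0.005 0.006 0 0" --pt "-1 0.01 0.012 0 0" --pt "-1 0.01 0.012 0 0" --pt "-1 0.01 0.012 0 0" --pt "-1 0.01 0.012 0 0" --pt "-1 0.01 0.012 0 0"

```text
time_s: 49.15
position: [0.567, -0.011, 0.1239]
tcp_rot: [[0.637, 0.771, 0.0], [0.771, -0.637, 0.002], [0.002, -0.001, -1.0]]
force: [0.5, 5.6, -2.2]
opening: 0.455
grasp_force: 30.0
```

Run:
```python
from h import *
s=read_state();P=s['position'];u=P[:2]@[.637,.771];a=np.degrees(np.arctan2(u-.3528,P[2]-.0644));print(s['time_s'],P,s['force'],s['opening'],s['grasp_force'],a)
if abs(a)<2.5 and s['grasp_force']>25: print(hand_in())
```

```text
49.15 [ 0.56696337 -0.01104082  0.12388644] [ 0.51603126  5.59092086 -2.17393964] 0.4547339773488152 30.002614692784846 -0.15103072658656133
the job is handed in; nothing more can be done
None
```

I turned the drum heavy side down, to about ±2° by my force fit (separate sweeps differed by up to 8°), and handed in at 49 s with the gripper still holding the rim at the top; on the way, two first grips missed and a height probe pressed shut fingertips on the rim with about 66 N, and I took no last picture of the marker, notebook, tape and screwdriver.

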